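# Change the stamping die: red die from the sloping rack into the die bed

## Robot

A 6-joint arm with a two-finger parallel gripper is mounted at the origin on the work surface. World frame = base frame: x ahead of the robot, y to its left, z up, the work surface at z = 0. Lengths are in m, angles in rad, forces in N, time in s.
With the tool pointing down it reaches from about 0.375 to 0.975 m from the base axis. Payload 3.8 kg.
Tool frame: the origin (TCP) lies at the very end of the fingers, on their centre line; the grasp point (between the pads) lies 19 mm behind it; z points along the fingers, y is the direction in which the jaws open and shut (so a half turn about z gives the same grasp; the last joint's range is limited). The gripper opens to 85 mm and grips with 20 to 120 N. Pads are 22 mm wide; open, the fingers measure 114 mm over their backs; the gripper's body (76 mm by 85 mm) begins 54 mm behind the grasp point. The pads swing forward as they close: fully open they stand 13 mm farther back than shut.
Start: joints at [1.103, 0.264, 1.604, -0, 1.274, -0.037], TCP at [0.282, 0.613, 0.231] pointing down, gripper open.
Joint ranges: [-2.63, 2.63], [-0.94, 2.18], [0.31, 2.57], [-1.31, 4.45], [0, 2.66], [-2.55, 2.55]. Speed limits (rad/s): [2.57, 2.57, 3.14, 3.14, 3.14, 3.14].

## Interface

Orientations are given as a rotation vector (axis times angle).
In Python, from workcell import bot, viewer gives the robot as it stands.
- The arm moves only by the tool jog_arm, never from a script. Its argument "motion" is a list of rows, each an object of numbers: "dx", "dy", "dz": the shift along the world's x, y, z in cm; "turn": the turn about the world's z in rad. A call has 1 to 12 rows; each row shifts and turns the commanded pose from where the row before left it; what a row does not reach is not made up. A row lasts 1/12 s, in which the tool goes at most 41.7 mm and 7.16 degrees, less where a joint would pass 70% of its speed; a pose out of reach is approached as far as the arm can. A call is refused whole if a number of a shift passes 4.17 or a number of a turn 0.125, either way. A call with a gripper value outside its range is refused whole. "fingers" is the finger opening in cm, from 0 to 8.54, set as the call begins (left out, the last holds). The fingers move at their own pace and stop on an object; "grip_force" is the grip in N (left out, the last holds). Time passes only in rows, so rows that do not move let the fingers close. It gives the time, the measured TCP pose, the force and the opening at its end, in the units of the state.
- bot.read_state(): the state, without advancing time (a new reading comes with each control period).
- viewer.read_camera(name): name is "scene" or "top"; returns (picture, depth): 384x512x3 uint8, red, green, blue; 384x512 float32, m along the optical axis (not along the pixel's ray), 0 where there is no reading.
- viewer.camera_info(name): a dict with "vertical_fov" (degrees; the focal length in pixels is half the picture's height over the tangent of half this angle, whatever the lens; pixels are square), "cx", "cy" (the principal point, pixels), "dist" ([k1, k2, p1, p2, k3] as OpenCV has them; the pictures are not rectified), "R" (3x3) and "t" (3): a world point X has camera coordinates R X + t. Camera axes: x right, y down, z forward; pixel columns grow to the right and rows downward; lengths in m; the calibration is good to about 2 mm. A picture is of the moment at which its call begins. camera_info takes no time and is no camera call.
- bot.finish_job(): hands the job in, once; it reports no verdict.
The state is a dict: "time": time; "q": joint angles; "joint_vel": joint speeds; "joint_torque": joint torques, N m; "tool_pos": TCP position; "tcp_rot": TCP orientation; "wrist_force": force on the tool from outside, world axes, zero at the start; "torque": the same for the moment, N m; "width": opening from 0.0 (shut) to 1.0 (fully open).
Only numpy, scipy, OpenCV 4.12 (cv2) and the standard library are available. Lean on these libraries where they do the work, as an engineer would, in place of code of your own. Each camera call takes 0.05 s, during which the arm holds its last target. There are 200 camera calls.

## Task

Take the die with the red rib out of the sloping rack and fit it in the die bed: tip its near edge in under the fixed steel lip, then lower it by hand until it lies flat and fully home in the round recess, without letting it drop. Then swing the yellow latch fully shut over it and let go. Leave the other two dies in their pockets and everything else on the table where it is.

Things in the scene. Friction and masses are not known exactly. Their poses are not given: they have to be found in the camera images.
- red_die: round brass die, a disc 66 mm in diameter, 8 mm thick, with a red rib on the centre of its back to hold it by: 34 mm long (die x), 14 mm wide (die y, two flat sides), 36 mm tall; 44 mm high in all. 0.18 to 0.37 kg. Origin: centre of the disc underside, z towards the rib. It starts in one of the three pockets, leaning with the rack, x axis up the slope.
- blue_die: same as the red die but with a blue rib; stays in its pocket
- black_die: same as the red die but with a black rib; stays in its pocket
- die_rack: grey sloping pocket tray, fixed, left or right of the middle. Origin on the table under its centre; x away from the robot, z up. Its face (100 x 250 mm) rises at 30 degrees towards +x (a line square to it leans 30 degrees to -x). Three round pockets 70 mm wide, 6 mm deep at y = -80, 0, 80 mm, floor centres at x = -6, z = 60 mm. Base 110 x 320 mm.
- lamp_bar (a point): centre of the straight lamp bar above the rack, 20 mm wide (x), 312 mm long (rack's y), from 218 to 240 mm above the table, on 14 x 12 mm posts at rack y = -150 and 150 mm. A gripper pointing straight down at a rib hits the bar; one leaning square to the tray face clears it.
- die_bed: aluminium block 150 x 150 x 40 mm high, fixed, left or right of the middle. Origin on the table under its centre; x away from the robot, z up. In its top, centred, a round, dark-floored recess 70 mm in diameter, 6 mm deep (floor 34 mm above the table).
- lip (a point): middle of the inner edge, on the underside, of the fixed steel lip on the near (-x) side of the die bed (bed x = -29 mm). The lip is 36 mm wide (y), reaches 6 mm in over the recess, underside 13 mm and top 18 mm above the recess floor; the wall below it is flush with the recess wall (x = -35). A die cannot pass straight down: near edge in first under the lip, far edge up.
- seat (a point): centre of the recess floor in the die bed, where the centre of the die's underside must come; axes as the die bed's
- latch (a joint): yellow latch on the bed, turning about an upright pin; rad, 0 = shut against its stop, growing anticlockwise from above to 1.4 as it opens. Starts at 0.6 to 1.1, stays where left, light friction (0.04 N m). Bar 14 mm wide, 6 thick, underside 2.5 mm above a seated die. Shut, it runs along the bed's -y from the pin, over the far edge of the recess.
- latch_pivot (a point): axis of the latch's pin, at die bed x = 30, y = 50 mm, at half the bar's thickness (47.5 mm above the table)
- latch_grip (a point): middle of the part to hold of the latch's upright black post, 14 mm in diameter, standing on the bar 80 mm from the pin. The post reaches from 50.5 to 92.5 mm above the table, this point is at 72 mm. With the latch shut it is at die bed x = 30, y = -30 mm.
- foil_stand: fixed stand between rack and bed. Origin on the table at the near edge of its red foot (120 x 60 mm). Post 30 x 30 mm, 210 mm tall, at x = 30 mm; from it a shaft runs towards the robot, 195 mm above the table, to x = -190, with a gold foil roll with red flanges 68 mm across from x = -155 to -45 mm.
- tape_roll: yellow tape roll lying flat, 72 mm in diameter, 24 mm high, loose; origin at its underside.
- foil_core: upright gold roll, 38 mm in diameter, 75 mm tall, loose, beside the die bed; origin at its underside.
- wrench: steel wrench 120 mm long lying beside the die bed, loose.
- bottle: amber bottle 170 mm tall, 64 mm in diameter, loose, at the back of the table; origin at its underside.
- cup: white cup 76 mm wide, 90 mm tall, loose, at the back of the table; origin at its underside.
There are look-alikes about, which are no part of the job. Leave any purple look-alike of the red_die alone.

How it is judged:
On the way, in this order (a step that is already met when the one before it is completed fails the run):
1. the red die is out of its pocket and lifted clear (distance of red_die from where it was at the start of the episode above 0.06 m), for 0.1 s.
2. the red die lies flat and fully home in the recess, under the lip, with the latch still open (horizontal distance between red_die and seat below 0.003 m and z of red_die in the frame of seat between -0.002 and 0.002 m and angle between red_die's own z axis and vertical below 0.045 rad and value of joint latch above 0.3 rad), for 0.2 s.
3. the latch is swung fully shut over the die (horizontal distance between red_die and seat below 0.003 m and z of red_die in the frame of seat between -0.002 and 0.002 m and angle between red_die's own z axis and vertical below 0.045 rad and value of joint latch below 0.12 rad), for 0.2 s.
At the end, for the whole second after the job is handed in: Red die at rest in the bed's recess: centre within 3 mm of the recess centre, underside within 2 mm of its floor, level within 0.045 rad; latch within 0.12 rad of shut; blue and black dies within 10 mm, every loose bystander within 30 mm of where it began (all of step 3 and linear speed of red_die below 0.02 m/s and distance of each of blue_die, black_die from where it was at the start of the episode below 0.01 m and distance of each of tape_roll, foil_core, wrench, bottle, cup from where it was at the start of the episode below 0.03 m); the robot touches nothing.
It fails at once if the red die is dropped flat into the recess instead of being lowered (it tips faster than 9 rad/s near the seat) (distance between red_die and seat below 0.05 m and angular speed of red_die above 9 rad/s).
It fails at once if another die is pulled from its pocket (moved over 20 mm) (distance of any of blue_die, black_die from where it was at the start of the episode above 0.02 m).
It fails at once if a bystander is knocked away (moved over 50 mm) (distance of any of tape_roll, foil_core, wrench, bottle, cup from where it was at the start of the episode above 0.05 m).
It also fails if it takes over 54 s, if anything falls off the work surface, if the arm or the gripper's body presses on something with over 40 N, if the wrist force passes 120 N, or if a joint passes its speed limit or range.

## Working session

There is one attempt and no reset: what is moved stays moved. The work goes in short steps, Python scripts to look and compute and a tool call to move; the robot and the scene stay as the last step left them, time stands still between calls to the robot, and variables do not carry over. Pictures are saved under pics/ and viewed, about 8 in all and at most 12, crops included, and the job is handed in when it is done.

Besides the shell and the picture viewer there is one more tool, called after "Emit:" by a JSON object that holds its "name" and its "arguments". jog_arm: Moves the arm, as the interface text tells. Its arguments: {"type":"object","properties":{"motion":{"type":"array"},"fingers":{"type":"number"},"grip_force":{"type":"number"}},"required":["motion"]}

```bash
ls; mkdir -p pics
cat > h.py <<'E'
import numpy as np, cv2
from workcell import bot, viewer
def K(n):
    c=viewer.camera_info(n); f=192/np.tan(np.radians(c['vertical_fov']/2))
    return np.array([[f,0,c['cx']],[0,f,c['cy']],[0,0,1]]),np.array(c['dist'],float),np.array(c['R']),np.array(c['t'])
def ray(n,px):
    k,d,R,t=K(n); u=cv2.undistortPoints(np.array(px,float).reshape(-1,1,2),k,d).reshape(-1,2)
    return -R.T@t,(np.c_[u,np.ones(len(u))])@R
def onz(n,px,z):
    o,v=ray(n,px); return o+v*((z-o[2])/v[:,2])[:,None]
def cloud(n,dep):
    k,d,R,t=K(n); yy,xx=np.mgrid[:384,:512]
    u=cv2.undistortPoints(np.c_[xx.ravel(),yy.ravel()].astype(float).reshape(-1,1,2),k,d).reshape(-1,2)
    P=np.c_[u,np.ones(len(u))]*dep.reshape(-1,1); return ((P-t)@R).reshape(384,512,3)
def proj(n,X):
    k,d,R,t=K(n); return cv2.projectPoints(np.array(X,float).reshape(-1,3),cv2.Rodrigues(R)[0],t,k,d)[0].reshape(-1,2)
E
python3 - <<'E'
from h import *
s=bot.read_state(); print(s)
for n in('top','scene'):
    p,d=viewer.read_camera(n); np.savez(f'{n}0.npz',p=p,d=d); print(n,viewer.camera_info(n))
    cv2.imwrite(f'pics/{n}0.png',cv2.resize(p[:,:,::-1],(800,600)))
E
```

```text
pics
{'time': 0.0, 'q': array([ 1.10309076e+00,  2.64773530e-01,  1.60540647e+00,  2.15904211e-06,
        1.27372363e+00, -3.69203455e-02]), 'joint_vel': array([ 0.00044403, -0.00038166,  0.00142712,  0.00134434, -0.00020158,
        0.00026846]), 'joint_torque': array([-8.20067180e-04, -5.15118134e+01, -3.67310643e+01,  1.65000561e-04,
        1.31301544e-02, -1.17035844e-05]), 'tool_pos': array([0.28154179, 0.61264901, 0.22993079]), 'tcp_rot': array([-0.67133251, -3.0684308 ,  0.00351368]), 'wrist_force': array([-0.50054577, -0.87571232,  0.37283462]), 'torque': array([ 0.0209478 , -0.04476069,  0.04183424]), 'width': 0.9973004878772488}
top {'vertical_fov': 57.31380276313862, 'cx': 259.3202168481106, 'cy': 190.84770153576875, 'dist': array([-0.00487457,  0.        ,  0.        ,  0.        ,  0.        ]), 'R': array([[-0.0045239 , -0.99991639,  0.01211415],
       [-0.98295151,  0.00221975, -0.18385158],
       [ 0.18380932, -0.01273935, -0.98287936]]), 't': array([-0.03726027,  0.545617  ,  0.95829949])}
scene {'vertical_fov': 52.676430179451046, 'cx': 250.35170492179572, 'cy': 195.7927864039162, 'dist': array([-0.06340555,  0.        ,  0.        ,  0.        ,  0.        ]), 'R': array([[ 0.71943829,  0.69455313, -0.00212302],
       [ 0.57621746, -0.59856381, -0.55650229],
       [-0.38779117,  0.39914573, -0.83084336]]), 't': array([-0.367603  , -0.24931586,  1.49271634])}
```

View pics/top0.png

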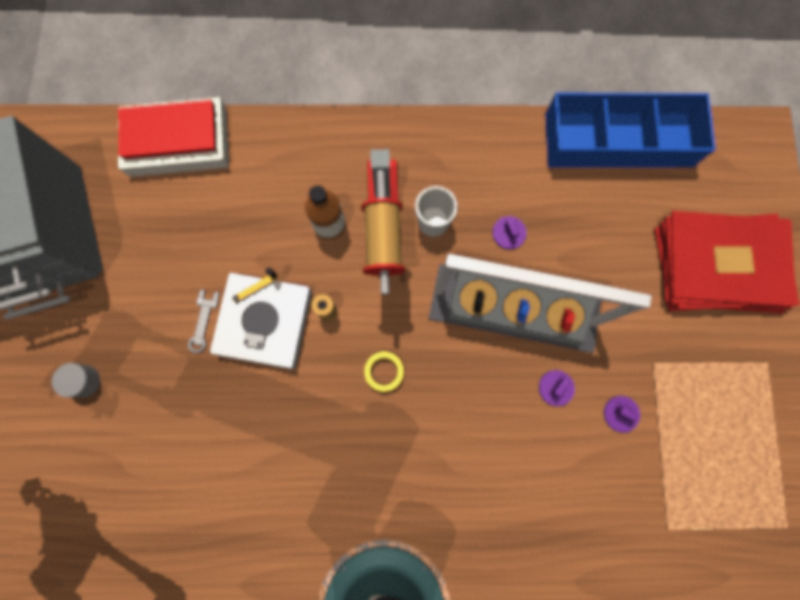

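View pics/scene0.png

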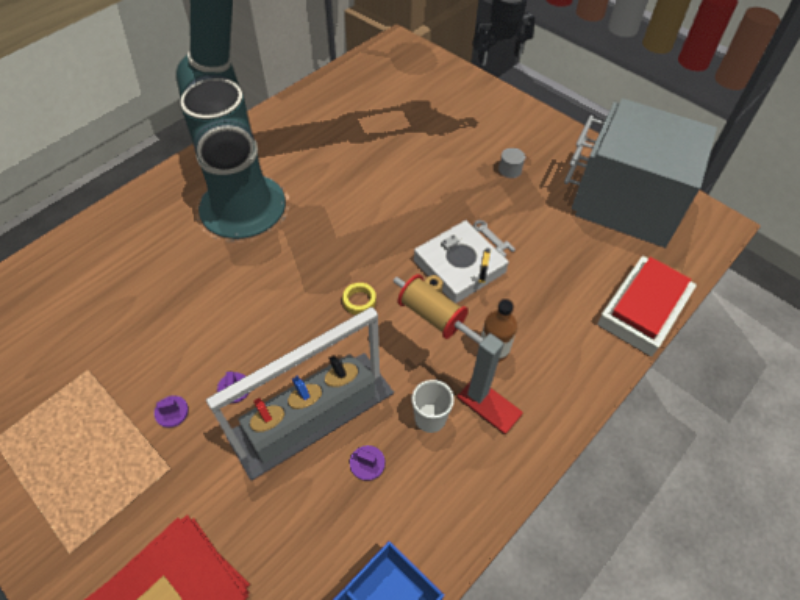

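```bash
cat > m.py <<'E'
from h import *
top=np.load('top0.npz'); sc=np.load('scene0.npz')
print('tcp px',proj('top',[[.282,.613,.231]]),proj('scene',[[.282,.613,.231]]))
for n,z in(('top',top),('scene',sc)):
    p=z['p'];C=cloud(n,z['d']);hsv=cv2.cvtColor(p,cv2.COLOR_RGB2HSV).astype(int);H,S,V=hsv[...,0],hsv[...,1],hsv[...,2]
    X,Y,Z=C[...,0],C[...,1],C[...,2]; ok=z['d']>0
    print(n,'table z',np.median(Z[ok&(abs(Z)<.03)]))
    # lamp bar
    m=ok&(Z>.225)&(Z<.255)&(S<60)&(V>120)&(Y<0)&(X>.3)&(X<.9); P=C[m]
    if m.sum()>20:
        r=cv2.minAreaRect(P[:,:2].astype(np.float32)); print(' lamp',m.sum(),r,np.median(P[:,2]))
    # bed top
    m=ok&(Z>.03)&(Z<.047)&(S<40)&(V>110)&(Y>.05)&(Y<.4)&(X>.3)&(X<.8); P=C[m]
    print(' bed',m.sum(),cv2.minAreaRect(P[:,:2].astype(np.float32)),np.median(P[:,2]))
    # recess dark
    m=ok&(Z>.02)&(Z<.05)&(V<110)&(S<60)&(Y>.05)&(Y<.4)&(X>.3)&(X<.8)
    nn,l,st,ce=cv2.connectedComponentsWithStats(m.astype(np.uint8))
    for i in range(1,nn):
        if st[i,4]>30: 
            P=C[l==i]; print(' dark',st[i],ce[i],np.median(P,0),onz(n,[ce[i]],.034), cv2.minAreaRect(P[:,:2].astype(np.float32)))
    for name,m in(('red',((H<8)|(H>172))&(S>150)&(Z>.06)&(Z<.12)&(Y<-.1)&(X<.75)),('blue',(H>100)&(H<125)&(S>130)&(Z>.06)&(Z<.12)&(X<.7)),('yellow',(H>20)&(H<32)&(S>130)&(Z>.035)&(Z<.065)&(Y>.1)),('tape',(H>24)&(H<34)&(S>130)&(Z<.03)),('brass',(H>12)&(H<25)&(S>80)&(V>120)&(Z>.05)&(Z<.1)&(Y<-.05)&(X<.75))):
        m=m&ok; nn,l,st,ce=cv2.connectedComponentsWithStats(m.astype(np.uint8))
        for i in range(1,nn):
            if st[i,4]>12: P=C[l==i]; print(' ',name,st[i,4],ce[i].round(1),P.mean(0).round(4),P.min(0).round(3),P.max(0).round(3))
E
python3 m.py
python3 - <<'E'
from h import *
p=np.load('top0.npz')['p'][:,:,::-1]; a=p[150:250,120:220]; b=p[150:250,270:420]
cv2.imwrite('pics/c1.png',np.hstack([cv2.resize(a,(320,320),interpolation=cv2.INTER_CUBIC),cv2.resize(b,(480,320),interpolation=cv2.INTER_CUBIC)]))
E
```

```text
tcp px [[-33.50939839 293.46240057]] [[319.83440346  40.5078616 ]]
top table z 0.0012953935125742003
 lamp 1229 ((0.5383762121200562, -0.25116515159606934), (0.31144675612449646, 0.021067606285214424), 77.94924926757812) 0.24032301564106737
 bed 2146 ((0.5101080536842346, 0.2285340130329132), (0.15161839127540588, 0.15023203194141388), 79.61405944824219) 0.04119652850549946
 dark [203 142  17   9  42] [212.23809524 147.88095238] [0.67603819 0.09847742 0.03691517] [[0.6794228  0.10062052 0.034     ]] ((0.6799344420433044, 0.10168951749801636), (0.013181054964661598, 0.050699129700660706), 17.80043601989746)
 dark [156 194  21  20 323] [165.92260062 203.7120743 ] [0.51029788 0.2303269  0.035974  ] [[0.51138361 0.23103473 0.034     ]] ((0.5121744275093079, 0.230382040143013), (0.0606040358543396, 0.05225898325443268), 76.26206970214844)
  red 82 [363.  204.6] [ 0.4981 -0.3216  0.0966] [ 0.481 -0.33   0.079] [ 0.518 -0.314  0.108]
  blue 51 [334.4 198.8] [ 0.5139 -0.2432  0.0996] [ 0.498 -0.249  0.089] [ 0.531 -0.237  0.109]
  yellow 80 [163.6 183.4] [0.5677 0.2356 0.0522] [0.548 0.206 0
[... 922 characters left out ...]
21781396866), 45.70748519897461)
  red 80 [167.6 262. ] [ 0.5057 -0.3294  0.095 ] [ 0.481 -0.338  0.077] [ 0.524 -0.319  0.108]
  blue 72 [192.4 248. ] [ 0.523  -0.2518  0.0947] [ 0.501 -0.259  0.075] [ 0.539 -0.242  0.108]
  yellow 23 [310.5 164.8] [0.5567 0.2515 0.05  ] [0.545 0.239 0.045] [0.568 0.265 0.054]
  tape 147 [229.2 189.7] [ 0.415  -0.0036  0.023 ] [ 0.379 -0.037  0.003] [0.451 0.033 0.03 ]
  brass 164 [218.8 240.3] [ 0.5496 -0.1749  0.0718] [ 0.515 -0.204  0.053] [ 0.574 -0.142  0.086]
  brass 174 [195.7 253.7] [ 0.5328 -0.2517  0.0713] [ 0.502 -0.281  0.054] [ 0.557 -0.218  0.085]
  brass 197 [171.2 267.9] [ 0.5155 -0.3301  0.0708] [ 0.484 -0.361  0.052] [ 0.539 -0.298  0.085]
```

View pics/c1.png

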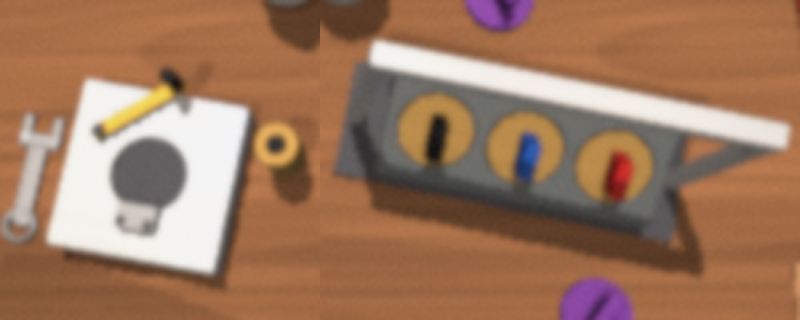

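Candidates in the 800x600 top picture: the red-rib brass die in the rack at (567,320), and three purple look-alikes at (509,232), (557,388) and (622,414). The crop shows brass discs with black, blue and red ribs, so the red one, rightmost, is the target. The jog has no tilt, so I'll raise the arm and see what happens to the tool at the edge of its reach.

Emit:
{"name": "jog_arm", "arguments": {"motion": [{"dz":4,"dy":-2},{"dz":4,"dy":-4},{"dz":4,"dy":-4},{"dz":4,"dy":-4},{"dz":4,"dy":-4,"turn":0.12},{"dz":4,"dy":-4,"dx":2,"turn":0.1},{"dz":2,"dy":-4,"dx":4},{"dy":-4,"dx":4},{"dy":-4,"dx":4},{"dx":4,"dy":-4},{"dx":4,"dy":-4},{"dx":4,"dy":-4}]}}

```text
validation failed for argument at $.mo...
```

Emit:
{"name": "jog_arm", "arguments": {"motion": [{"dx":0,"dy":-2,"dz":4,"turn":0},{"dx":0,"dy":-4,"dz":4,"turn":0},{"dx":0,"dy":-4,"dz":4,"turn":0},{"dx":0,"dy":-4,"dz":4,"turn":0},{"dx":0,"dy":-4,"dz":4,"turn":0.12},{"dx":2,"dy":-4,"dz":4,"turn":0.1},{"dx":4,"dy":-4,"dz":2,"turn":0},{"dx":4,"dy":-4,"dz":0,"turn":0},{"dx":4,"dy":-4,"dz":0,"turn":0}]}}

```text
time: 0.85
tool_pos: [0.3832, 0.3614, 0.4301]
tcp_rot: [0.328, 3.122, 0.004]
wrist_force: [-0.1, 1.3, -0.2]
width: 0.998
```

Emit:
{"name": "jog_arm", "arguments": {"motion": [{"dx":4,"dy":-2,"dz":2,"turn":0},{"dx":4,"dy":-2,"dz":2,"turn":0},{"dx":4,"dy":-2,"dz":2,"turn":0},{"dx":4,"dy":-2,"dz":2,"turn":0},{"dx":4,"dy":-2,"dz":2,"turn":0},{"dx":4,"dy":-2,"dz":2,"turn":0},{"dx":4,"dy":-2,"dz":2,"turn":0},{"dx":4,"dy":-2,"dz":2,"turn":0},{"dx":4,"dy":-2,"dz":2,"turn":0},{"dx":4,"dy":-2,"dz":2,"turn":0},{"dx":4,"dy":-2,"dz":2,"turn":0},{"dx":4,"dy":-2,"dz":2,"turn":0}]}}

```text
time: 1.85
tool_pos: [0.7764, 0.1591, 0.6194]
tcp_rot: [0.329, 3.116, 0.005]
wrist_force: [46.3, 11.1, 106.7]
width: 0.995
```

Run:
```python
from h import *
s=bot.read_state(); print(s['time'],s['q'],s['tool_pos'],s['tcp_rot']); R=cv2.Rodrigues(s['tcp_rot'])[0]; print(R)
```

```text
1.85 [ 1.70371875e-01  6.70090015e-01  3.10332989e-01  9.10843705e-04
  2.15255213e+00 -1.18961453e+00] [0.7763824  0.15910287 0.61942529] [0.32889066 3.1161958  0.00482042]
[[-0.97793478  0.20874297  0.00836343]
 [ 0.20876784  0.97796273  0.00221103]
 [-0.00771758  0.00390826 -0.99996258]]
```

Emit:
{"name": "jog_arm", "arguments": {"motion": [{"dx":0,"dy":0,"dz":0,"turn":0},{"dx":0.5,"dy":0,"dz":0,"turn":0},{"dx":0.5,"dy":0,"dz":0,"turn":0},{"dx":0.5,"dy":0,"dz":0,"turn":0}]}}

```text
time: 2.18
tool_pos: [0.7825, 0.1591, 0.6172]
tcp_rot: [0.327, 3.106, 0.01]
wrist_force: [0.2, 0.8, 1.6]
width: 1.001
```

Run:
```python
from h import *
s=bot.read_state(); print(s['time'],s['q'],s['tool_pos'],s['wrist_force']); R=cv2.Rodrigues(s['tcp_rot'])[0]; print(R)
```

```text
2.1833 [ 1.68979857e-01  6.72680073e-01  3.10899335e-01  1.02829634e-03
  2.13813404e+00 -1.19165163e+00] [0.78245465 0.15905775 0.6171675 ] [0.17291408 0.80558804 1.61176282]
[[-0.97793696  0.20799293  0.01944869]
 [ 0.20811031  0.97809635  0.00419781]
 [-0.01814958  0.00815266 -0.99980204]]
```

Emit:
{"name": "jog_arm", "arguments": {"motion": [{"dx":1.5,"dy":0,"dz":0,"turn":0},{"dx":1.5,"dy":0,"dz":0,"turn":0},{"dx":1.5,"dy":0,"dz":0,"turn":0},{"dx":1.5,"dy":0,"dz":0,"turn":0},{"dx":1.5,"dy":0,"dz":0,"turn":0},{"dx":1.5,"dy":0,"dz":0,"turn":0}]}}

```text
time: 2.68
tool_pos: [0.8328, 0.1504, 0.5774]
tcp_rot: [0.325, 3.069, 0.026]
wrist_force: [-0.2, 0.9, -0.6]
width: 0.994
```

```bash
cat > st.py <<'E'
from h import *
np.set_printoptions(precision=4,suppress=True)
s=bot.read_state(); R=cv2.Rodrigues(s['tcp_rot'])[0]; z=R[:,2]; g=s['tool_pos']-.019*z
print(s['time'],'q',s['q'],'tcp',s['tool_pos'],'F',s['wrist_force'],'w',s['width'])
print('z',z,'tilt deg',np.degrees(np.arccos(-z[2])),'tilt az',np.degrees(np.arctan2(z[1],z[0])),'y',R[:,1],'grasp',g)
E
python3 st.py
```

```text
2.6833 q [ 0.1482  0.7225  0.3109  0.0027  2.05   -1.2105] tcp [0.8328 0.1504 0.5774] F [-0.1685  0.9176 -0.6437] w 0.9935071784142906
z [ 0.0571  0.011  -0.9983] tilt deg 3.334878080706353 tilt az 10.888219559512745 y [0.2086 0.9777 0.0227] grasp [0.8318 0.1502 0.5963]
```

Emit:
{"name": "jog_arm", "arguments": {"motion": [{"dx":1.5,"dy":0,"dz":1.5,"turn":0},{"dx":2.5,"dy":0,"dz":2.5,"turn":0},{"dx":2.5,"dy":0,"dz":2.5,"turn":0},{"dx":2.5,"dy":0,"dz":2.5,"turn":0},{"dx":2.5,"dy":0,"dz":2.5,"turn":0},{"dx":1.5,"dy":0,"dz":1.5,"turn":0}]}}

```text
time: 3.18
tool_pos: [0.8506, 0.1313, 0.6134]
tcp_rot: [0.314, 2.954, 0.072]
wrist_force: [0.9, -0.3, -1.1]
width: 1.004
```

```bash
python3 st.py
```

```text
3.1833 q [ 0.1206  0.6841  0.3109  0.0096  1.9703 -1.2342] tcp [0.8506 0.1313 0.6134] F [ 0.9151 -0.3019 -1.1395] w 1.004001967033432
z [ 0.173   0.0298 -0.9845] tilt deg 10.1115987156525 tilt az 9.787628866150087 y [0.2042 0.9767 0.0655] grasp [0.8473 0.1307 0.6321]
```

Emit:
{"name": "jog_arm", "arguments": {"motion": [{"dx":2.5,"dy":0,"dz":2.5,"turn":0},{"dx":2.5,"dy":0,"dz":2.5,"turn":0},{"dx":2.5,"dy":0,"dz":2.5,"turn":0},{"dx":2.5,"dy":0,"dz":2.5,"turn":0},{"dx":2.5,"dy":0,"dz":2.5,"turn":0},{"dx":2.5,"dy":0,"dz":2.5,"turn":0},{"dx":2.5,"dy":0,"dz":2.5,"turn":0},{"dx":2.5,"dy":0,"dz":2.5,"turn":0},{"dx":2.5,"dy":0,"dz":2.5,"turn":0},{"dx":1.5,"dy":0,"dz":1.5,"turn":0}]}}

```text
time: 4.02
tool_pos: [0.8972, 0.1063, 0.6683]
tcp_rot: [0.291, 2.738, 0.141]
wrist_force: [0.1, -0.2, 0.4]
width: 0.998
```

```bash
python3 st.py
```

```text
4.0167 q [ 0.0798  0.6414  0.3115  0.0282  1.7922 -1.2672] tcp [0.8972 0.1063 0.6683] F [ 0.0984 -0.2359  0.4333] w 0.998337746891146
z [ 0.3825  0.0582 -0.9221] tilt deg 22.76313196351677 tilt az 8.645344026220776 y [0.1832 0.9734 0.1374] grasp [0.89   0.1052 0.6858]
```

Emit:
{"name": "jog_arm", "arguments": {"motion": [{"dx":-1.5,"dy":-1,"dz":-1,"turn":0},{"dx":-2,"dy":-3,"dz":-1,"turn":0},{"dx":-2,"dy":-3.5,"dz":-1,"turn":0},{"dx":-2,"dy":-3.5,"dz":-1,"turn":0},{"dx":-2,"dy":-3.5,"dz":-1,"turn":0},{"dx":-2,"dy":-3.5,"dz":0,"turn":0},{"dx":-2,"dy":-3.5,"dz":0,"turn":0},{"dx":-2,"dy":-3.5,"dz":0,"turn":0},{"dx":-2,"dy":-3.5,"dz":0,"turn":0},{"dx":-2,"dy":-3.5,"dz":0,"turn":0},{"dx":-2,"dy":-3.5,"dz":0,"turn":0},{"dx":-2,"dy":-3.5,"dz":0,"turn":0}]}}

```text
time: 5.02
tool_pos: [0.6605, -0.2846, 0.6177]
tcp_rot: [0.291, 2.74, 0.14]
wrist_force: [-0.3, -0.0, 0.4]
width: 1.003
```

Emit:
{"name": "jog_arm", "arguments": {"motion": [{"dx":-2,"dy":-3.5,"dz":0,"turn":0},{"dx":-2,"dy":-3.5,"dz":0,"turn":0},{"dx":-2,"dy":-3.5,"dz":0,"turn":0},{"dx":-2,"dy":-3.5,"dz":0,"turn":0},{"dx":-2,"dy":-3.5,"dz":0,"turn":0},{"dx":-2,"dy":-3.5,"dz":0,"turn":0},{"dx":-1,"dy":-2,"dz":0,"turn":0},{"dx":0,"dy":0,"dz":0,"turn":0}]}}

```text
time: 5.68
tool_pos: [0.5289, -0.5187, 0.6147]
tcp_rot: [0.301, 2.743, 0.139]
wrist_force: [-0.2, 0.1, -1.8]
width: 1.0
```

```bash
python3 st.py
```

```text
5.6833 q [-0.9717  0.2677  0.9576  0.3552  1.7276 -2.2342] tcp [ 0.5289 -0.5187  0.6147] F [-0.2154  0.0826 -1.7845] w 1.0001655340565891
z [ 0.3777  0.056  -0.9242] tilt deg 22.446701952260728 tilt az 8.432576728208575 y [0.1902 0.9722 0.1366] grasp [ 0.5217 -0.5197  0.6322]
```

Emit:
{"name": "jog_arm", "arguments": {"motion": [{"dx":1.2,"dy":-1.5,"dz":1.5,"turn":0},{"dx":1.2,"dy":-1.5,"dz":1.5,"turn":0},{"dx":1.2,"dy":-1.5,"dz":1.5,"turn":0},{"dx":1.2,"dy":-1.5,"dz":1.5,"turn":0},{"dx":1.2,"dy":-1.5,"dz":1.5,"turn":0},{"dx":1,"dy":-1.2,"dz":1.2,"turn":0},{"dx":1,"dy":-1.2,"dz":1.2,"turn":0},{"dx":1,"dy":-1.2,"dz":1.2,"turn":0},{"dx":1,"dy":-1.2,"dz":1.2,"turn":0},{"dx":1,"dy":-1.2,"dz":1.2,"turn":0}]}}

```text
time: 6.52
tool_pos: [0.6042, -0.5972, 0.6933]
tcp_rot: [0.297, 2.678, 0.08]
wrist_force: [-0.6, 0.2, 1.0]
width: 1.002
```

```bash
python3 st.py
```

```text
6.5167 q [-0.9574  0.6188  0.3109  0.3942  1.9217 -2.1156] tcp [ 0.6042 -0.5972  0.6933] F [-0.5594  0.2418  1.0245] w 1.0019054308176312
z [ 0.4349  0.0088 -0.9004] tilt deg 25.784593594080906 tilt az 1.1651526736759499 y [0.1955 0.9752 0.104 ] grasp [ 0.596  -0.5973  0.7104]
```

Emit:
{"name": "jog_arm", "arguments": {"motion": [{"dx":-0.6,"dy":0.8,"dz":-0.6,"turn":0.12},{"dx":-0.3,"dy":0.4,"dz":-0.3,"turn":0.12},{"dx":1,"dy":-1.6,"dz":1.4,"turn":0},{"dx":1,"dy":-1.6,"dz":1.4,"turn":0},{"dx":1,"dy":-1.6,"dz":1.4,"turn":0},{"dx":1.4,"dy":-2.2,"dz":2,"turn":0},{"dx":1.4,"dy":-2.2,"dz":2,"turn":0},{"dx":1.4,"dy":-2.2,"dz":2,"turn":0},{"dx":1.4,"dy":-2.2,"dz":2,"turn":0}]}}

```text
time: 7.27
tool_pos: [0.6148, -0.626, 0.6891]
tcp_rot: [0.01, 2.602, 0.041]
wrist_force: [0.1, 0.3, 0.2]
width: 1.001
```

```bash
python3 st.py
```

```text
7.2667 q [-1.0017  0.6439  0.3109  0.4865  1.8631 -2.3451] tcp [ 0.6148 -0.626   0.6891] F [0.1415 0.287  0.1847] w 1.0012046893420656
z [ 0.5139  0.0274 -0.8574] tilt deg 30.97312650807263 tilt az 3.05506975431443 y [-0.001   0.9995  0.0314] grasp [ 0.605  -0.6265  0.7054]
```

Emit:
{"name": "jog_arm", "arguments": {"motion": [{"dx":-1,"dy":1.5,"dz":-1.5,"turn":0},{"dx":-1.8,"dy":2.5,"dz":-2.4,"turn":-0.05},{"dx":-1.8,"dy":2.5,"dz":-2.4,"turn":-0.05},{"dx":-1.8,"dy":2.5,"dz":-2.4,"turn":-0.05},{"dx":-1.8,"dy":2.5,"dz":-2.4,"turn":-0.057},{"dx":-1.8,"dy":2.5,"dz":-2.4,"turn":0},{"dx":-1.8,"dy":2.5,"dz":-2.4,"turn":0},{"dx":-1.8,"dy":2.5,"dz":-2.4,"turn":0},{"dx":-1.8,"dy":2.5,"dz":-2.4,"turn":0},{"dx":-1.8,"dy":2.5,"dz":-2.4,"turn":0},{"dx":-1.8,"dy":2.5,"dz":-2.4,"turn":0},{"dx":-1.8,"dy":2.5,"dz":-2.4,"turn":0}], "fingers": 6}}

```text
time: 8.27
tool_pos: [0.4168, -0.3494, 0.4243]
tcp_rot: [0.25, 2.588, -0.024]
wrist_force: [0.5, 0.1, 0.7]
width: 0.703
```

```bash
python3 st.py
```

```text
8.2667 q [-1.0002 -0.3223  1.9173  0.4349  1.2106 -2.4642] tcp [ 0.4168 -0.3494  0.4243] F [0.5083 0.0972 0.6669] w 0.7034034368469206
z [ 0.511  -0.0663 -0.857 ] tilt deg 31.018214154851446 tilt az -7.39158950779771 y [0.1822 0.9827 0.0326] grasp [ 0.4071 -0.3482  0.4406]
```

Emit:
{"name": "jog_arm", "arguments": {"motion": [{"dx":0,"dy":0.5,"dz":-3,"turn":-0.02},{"dx":0.3,"dy":0.6,"dz":-3.4,"turn":0},{"dx":0.4,"dy":0.6,"dz":-3.4,"turn":0},{"dx":0.4,"dy":0.6,"dz":-3.4,"turn":0},{"dx":0.4,"dy":0.6,"dz":-3.4,"turn":0},{"dx":0.4,"dy":0.5,"dz":-3,"turn":0},{"dx":0,"dy":0,"dz":-1.5,"turn":0},{"dx":0,"dy":0,"dz":0,"turn":0}]}}

```text
time: 8.93
tool_pos: [0.4357, -0.3129, 0.2095]
tcp_rot: [0.28, 2.594, -0.023]
wrist_force: [-0.6, 0.4, 0.6]
width: 0.701
```

```bash
python3 st.py
python3 - <<'E'
from h import *
p,d=viewer.read_camera('scene'); t,_=viewer.read_camera('top')
a=p[120:320,90:290,::-1]; b=t[120:270,270:420,::-1]
cv2.imwrite('pics/c2.png',np.hstack([cv2.resize(a,(400,400),interpolation=3),cv2.resize(b,(400,400),interpolation=3)]))
E
```

```text
8.9333 q [-0.8991 -0.2468  2.2514  0.5083  0.8007 -2.5512] tcp [ 0.4357 -0.3129  0.2095] F [-0.6303  0.4246  0.6169] w 0.7010446511811484
z [ 0.5026 -0.0708 -0.8616] tilt deg 30.499360704981193 tilt az -8.018443373677664 y [0.203  0.9784 0.038 ] grasp [ 0.4262 -0.3116  0.2258]
```

View pics/c2.png

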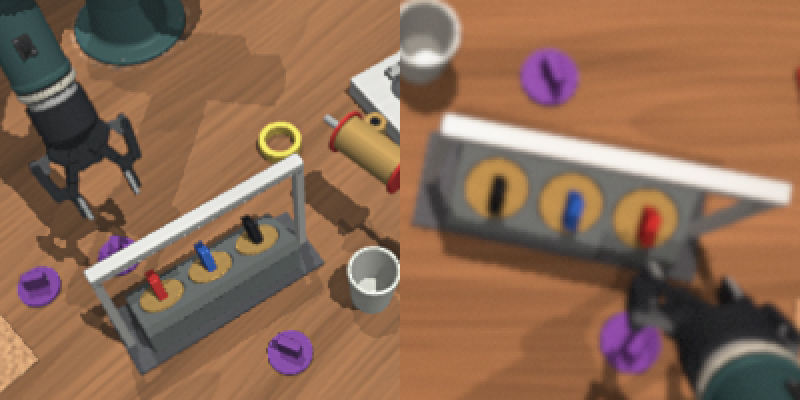

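Emit:
{"name": "jog_arm", "arguments": {"motion": [{"dx":1.5,"dy":-0.3,"dz":-2.8,"turn":0},{"dx":1.6,"dy":-0.3,"dz":-2.8,"turn":0},{"dx":1.6,"dy":-0.3,"dz":-2.8,"turn":0},{"dx":1.5,"dy":-0.3,"dz":-2.6,"turn":0},{"dx":0,"dy":0,"dz":0,"turn":0},{"dx":0,"dy":0,"dz":0,"turn":0}]}}

```text
time: 9.53
tool_pos: [0.507, -0.3208, 0.1119]
tcp_rot: [0.297, 2.607, -0.044]
wrist_force: [-0.0, 0.1, -0.1]
width: 0.704
```

```bash
python3 st.py
python3 - <<'E'
from h import *
p,d=viewer.read_camera('scene'); t,_=viewer.read_camera('top')
a=p[210:310,120:220,::-1]; b=t[155:255,310:410,::-1]
cv2.imwrite('pics/c3.png',np.hstack([cv2.resize(a,(400,400),interpolation=3),cv2.resize(b,(400,400),interpolation=3)]))
E
```

```text
9.5333 q [-0.7669 -0.0012  2.2357  0.5701  0.5368 -2.5513] tcp [ 0.507  -0.3208  0.1119] F [-0.0426  0.1351 -0.0655] w 0.7036053366956605
z [ 0.488  -0.0869 -0.8685] tilt deg 29.713599860129836 tilt az -10.102112034333917 y [0.2182 0.9756 0.025 ] grasp [ 0.4978 -0.3191  0.1284]
```

View pics/c3.png

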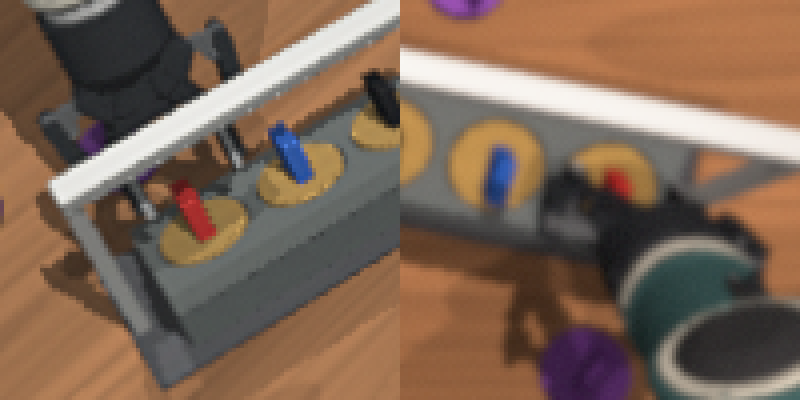

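Emit:
{"name": "jog_arm", "arguments": {"motion": [{"dx":0.1,"dy":-0.2,"dz":-1.4,"turn":0},{"dx":0.1,"dy":-0.2,"dz":-1.4,"turn":0},{"dx":0.1,"dy":-0.2,"dz":-1,"turn":0},{"dx":0,"dy":0,"dz":0,"turn":0},{"dx":0,"dy":0,"dz":0,"turn":0}]}}

```text
time: 10.05
tool_pos: [0.513, -0.3206, 0.0778]
tcp_rot: [0.313, 2.624, -0.054]
wrist_force: [-0.1, 0.2, 0.1]
width: 0.703
```

```bash
python3 st.py
```

```text
10.05 q [-0.7437  0.0629  2.2407  0.5815  0.4697 -2.5515] tcp [ 0.513  -0.3206  0.0778] F [-0.0948  0.198   0.1134] w 0.7028808404761022
z [ 0.4699 -0.0944 -0.8777] tilt deg 28.638860852897057 tilt az -11.364747999920102 y [0.2303 0.973  0.0186] grasp [ 0.504  -0.3188  0.0945]
```

Emit:
{"name": "jog_arm", "arguments": {"motion": [{"dx":0,"dy":-0.4,"dz":-0.3,"turn":-0.03},{"dx":0,"dy":-0.4,"dz":-0.3,"turn":-0.02},{"dx":0,"dy":0,"dz":0,"turn":0},{"dx":0,"dy":0,"dz":0,"turn":0}]}}

```text
time: 10.38
tool_pos: [0.5134, -0.3292, 0.0729]
tcp_rot: [0.377, 2.615, -0.072]
wrist_force: [-0.9, 0.2, -0.5]
width: 0.698
```

```bash
python3 st.py
```

```text
10.3833 q [-0.741   0.0744  2.2405  0.5644  0.4376 -2.4933] tcp [ 0.5134 -0.3292  0.0729] F [-0.8798  0.2266 -0.5139] w 0.698499509801226
z [ 0.4657 -0.1189 -0.8769] tilt deg 28.72917214302406 tilt az -14.31909155306675 y [0.2783 0.9603 0.0176] grasp [ 0.5046 -0.3269  0.0896]
```

Emit:
{"name": "jog_arm", "arguments": {"motion": [{"dx":0,"dy":0,"dz":0,"turn":0},{"dx":0,"dy":0,"dz":0,"turn":0},{"dx":0,"dy":0,"dz":0,"turn":0},{"dx":0,"dy":0,"dz":0,"turn":0},{"dx":0,"dy":0,"dz":0,"turn":0},{"dx":0,"dy":0,"dz":0,"turn":0}], "fingers": 0.8, "grip_force": 60}}

```text
time: 10.88
tool_pos: [0.5132, -0.3289, 0.0734]
tcp_rot: [0.377, 2.615, -0.071]
wrist_force: [-5.8, 1.8, 6.7]
width: 0.155
```

```bash
python3 st.py
```

```text
10.8833 q [-0.7412  0.0731  2.2408  0.5638  0.4391 -2.4929] tcp [ 0.5132 -0.3289  0.0734] F [-5.8485  1.8123  6.7137] w 0.15504308880089288
z [ 0.4658 -0.1183 -0.877 ] tilt deg 28.721149288595647 tilt az -14.252915551649052 y [0.2779 0.9604 0.018 ] grasp [ 0.5043 -0.3266  0.0901]
```

Emit:
{"name": "jog_arm", "arguments": {"motion": [{"dx":-0.4,"dy":0.1,"dz":0.8,"turn":0},{"dx":-0.5,"dy":0.1,"dz":1,"turn":0},{"dx":-1,"dy":0.25,"dz":2,"turn":0},{"dx":-1.2,"dy":0.3,"dz":2.6,"turn":0},{"dx":-1.2,"dy":0.3,"dz":2.6,"turn":0},{"dx":-1.2,"dy":0.3,"dz":2.6,"turn":0},{"dx":-1.2,"dy":0.5,"dz":2.6,"turn":0},{"dx":-0.6,"dy":1,"dz":3,"turn":0},{"dx":0,"dy":2,"dz":3,"turn":0},{"dx":0,"dy":2,"dz":3,"turn":0},{"dx":0,"dy":3,"dz":2.5,"turn":0},{"dx":0,"dy":3.5,"dz":2,"turn":0}]}}

```text
time: 11.88
tool_pos: [0.4394, -0.196, 0.353]
tcp_rot: [0.383, 2.612, -0.076]
wrist_force: [1.8, 0.6, -3.5]
width: 0.157
```

```bash
python3 st.py
python3 - <<'E'
from h import *
p,d=viewer.read_camera('scene'); t,_=viewer.read_camera('top')
cv2.imwrite('pics/c4.png',np.hstack([cv2.resize(p[100:325,60:285,::-1],(400,400),interpolation=3),cv2.resize(t[100:325,200:425,::-1],(400,400),interpolation=3)]))
E
```

```text
11.8833 q [-0.5841 -0.5081  2.15    0.1823  1.0256 -1.9211] tcp [ 0.4394 -0.196   0.353 ] F [ 1.8032  0.6102 -3.4721] w 0.15679990115263245
z [ 0.4671 -0.123  -0.8756] tilt deg 28.88326815760684 tilt az -14.75451550979232 y [0.2828 0.959  0.0161] grasp [ 0.4305 -0.1937  0.3697]
```

View pics/c4.png

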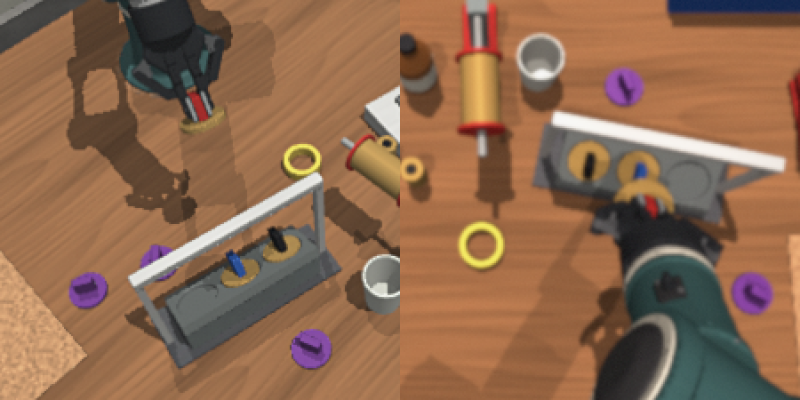

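Emit:
{"name": "jog_arm", "arguments": {"motion": [{"dx":0,"dy":2.5,"dz":0,"turn":0.02},{"dx":0.5,"dy":3.8,"dz":0,"turn":0.02},{"dx":0.8,"dy":3.8,"dz":0,"turn":0.02},{"dx":0.8,"dy":3.8,"dz":0,"turn":0.02},{"dx":0.8,"dy":3.8,"dz":0,"turn":0.02},{"dx":0.8,"dy":3.8,"dz":0,"turn":0},{"dx":0.8,"dy":3.8,"dz":0,"turn":0},{"dx":0.8,"dy":3.8,"dz":0,"turn":0},{"dx":0.8,"dy":3.8,"dz":-0.5,"turn":0},{"dx":0.8,"dy":3.8,"dz":-1,"turn":0},{"dx":0.8,"dy":3.5,"dz":-1.5,"turn":0},{"dx":0,"dy":1.5,"dz":-2,"turn":0}]}}

```text
time: 12.98
tool_pos: [0.5186, 0.2254, 0.3006]
tcp_rot: [0.244, 2.627, -0.033]
wrist_force: [0.6, 0.1, -1.7]
width: 0.151
```

```bash
python3 st.py
```

```text
12.9833 q [ 0.5574 -0.2292  2.057  -0.3911  0.9523 -0.658 ] tcp [0.5186 0.2254 0.3006] F [ 0.5887  0.1427 -1.6759] w 0.15082470712376767
z [ 0.4778 -0.0681 -0.8758] tilt deg 28.855001266905923 tilt az -8.118115259300865 y [0.1787 0.9837 0.0209] grasp [0.5095 0.2267 0.3173]
```

```bash
cat > d.py <<'E'
from h import *
np.set_printoptions(precision=4,suppress=True)
import sys
zlo,zhi=float(sys.argv[1]),float(sys.argv[2])
for n in('top','scene'):
    p,d=viewer.read_camera(n); np.savez(n+'1.npz',p=p,d=d)
    C=cloud(n,d);hsv=cv2.cvtColor(p,cv2.COLOR_RGB2HSV).astype(int);H,S,V=hsv[...,0],hsv[...,1],hsv[...,2];X,Y,Z=np.moveaxis(C,2,0)
    m=(d>0)&(H>12)&(H<26)&(S>80)&(V>90)&(Z>zlo)&(Z<zhi)&(abs(X-.51)<.08)&(abs(Y-.23)<.08)
    P=C[cv2.erode(m.astype(np.uint8),np.ones((3,3)))>0]; print(n,'brass',m.sum(),len(P))
    if len(P)>20:
        c=P.mean(0); w=np.linalg.svd(P-c)[2][2]; w*=np.sign(w[2]); print(' c',c,'n',w,'tilt',np.degrees(np.arccos(w[2])),'az',np.degrees(np.arctan2(-w[1],-w[0])),'resid',np.std((P-c)@w), cv2.minAreaRect(P[:,:2].astype(np.float32)))
    q=np.load(n+'0.npz'); p,d=q['p'],q['d']; C=cloud(n,d); hsv=cv2.cvtColor(p,cv2.COLOR_RGB2HSV); X,Y,Z=np.moveaxis(C,2,0)
    m=(d>0)&(Z>.034)&(Z<.047)&(hsv[...,1]<60)&(np.hypot(X-.51,Y-.229)<.115)
    k=cv2.morphologyEx(m.astype(np.uint8),cv2.MORPH_OPEN,np.ones((3,3))); P=C[k>0]
    print(' bed',cv2.minAreaRect(P[:,:2].astype(np.float32)))
E
python3 d.py .24 .38
```

```text
top brass 283 175
 c [0.5293 0.218  0.305 ] n [-0.5059  0.0679  0.8599] tilt 30.69377258568174 az -7.6488023128907345 resid 0.0011307511047750148 ((0.5279345512390137, 0.21880628168582916), (0.05897163972258568, 0.02653905190527439), 62.91550064086914)
 bed ((0.5100856423377991, 0.22851763665676117), (0.1516660749912262, 0.15021106600761414), 79.55792999267578)
scene brass 132 47
 c [0.5293 0.2159 0.296 ] n [-0.4672  0.0528  0.8826] tilt 28.04226110911525 az -6.4463482675433 resid 0.0012599730421795222 ((0.5260108709335327, 0.21563094854354858), (0.054260507225990295, 0.030959714204072952), 64.38206481933594)
 bed ((0.5068687200546265, 0.22661951184272766), (0.15429997444152832, 0.15375949442386627), 80.68722534179688)
```

Emit:
{"name": "jog_arm", "arguments": {"motion": [{"dx":0.1,"dy":0.1,"dz":-2.5,"turn":0},{"dx":0.1,"dy":0,"dz":-3,"turn":0},{"dx":0,"dy":0,"dz":-3,"turn":0},{"dx":0,"dy":0,"dz":-3,"turn":0},{"dx":0,"dy":0,"dz":-3,"turn":0},{"dx":0,"dy":0,"dz":-2.5,"turn":0},{"dx":0,"dy":0,"dz":-2,"turn":0},{"dx":0,"dy":0,"dz":-1,"turn":0},{"dx":0,"dy":0,"dz":-0.5,"turn":0},{"dx":0,"dy":0,"dz":0,"turn":0}]}}

```text
time: 13.92
tool_pos: [0.5194, 0.2211, 0.0945]
tcp_rot: [0.248, 2.63, -0.041]
wrist_force: [0.7, 0.1, -2.9]
width: 0.158
```

```bash
python3 st.py; python3 d.py .04 .16;  python3 - <<'E'
from h import *
a,b=np.load('top1.npz')['p'],np.load('scene1.npz')['p']
cv2.imwrite('pics/c5.png',np.hstack([cv2.resize(a[150:250,120:220,::-1],(400,400),interpolation=3),cv2.resize(b[120:200,255:335,::-1],(400,400),interpolation=3)]))
E
```

```text
13.9167 q [ 0.5504 -0.0046  2.2719 -0.6171  0.5672 -0.3571] tcp [0.5194 0.2211 0.0945] F [ 0.6985  0.1154 -2.8921] w 0.1575173394327785
z [ 0.4745 -0.0736 -0.8772] tilt deg 28.69384137260775 tilt az -8.820977242058381 y [0.1826 0.983  0.0163] grasp [0.5103 0.2225 0.1112]
top brass 297 160
 c [0.5445 0.2269 0.0812] n [0.7958 0.0212 0.6051] tilt 52.76212673997847 az -178.47245055113342 resid 0.00911820252387676 ((0.5395347476005554, 0.23145726323127747), (0.07793471962213516, 0.06190503388643265), 14.106367111206055)
 bed ((0.5100856423377991, 0.22851763665676117), (0.1516660749912262, 0.15021106600761414), 79.55792999267578)
scene brass 123 37
 c [0.5386 0.2189 0.0863] n [ 0.9127 -0.3796  0.1513] tilt 81.30042475207063 az 157.41637083978955 resid 0.0057559866923608686 ((0.5352847576141357, 0.224685937166214), (0.07788820564746857, 0.027911357581615448), 58.90187454223633)
 bed ((0.5068687200546265, 0.22661951184272766), (0.15429997444152832, 0.15375949442386627), 80.68722534179688)
```

View pics/c5.png

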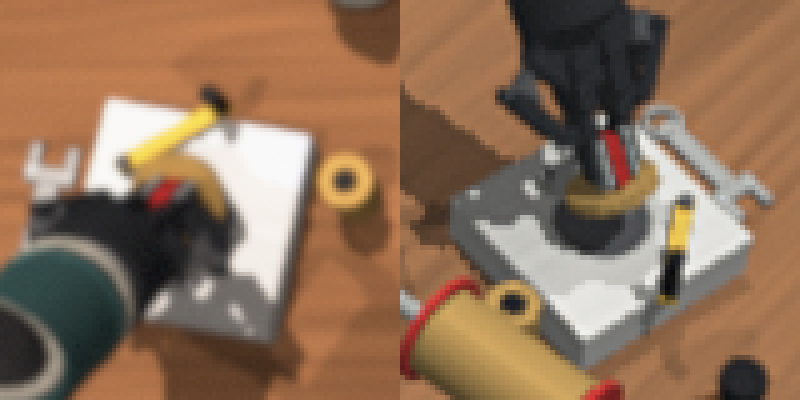

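Emit:
{"name": "jog_arm", "arguments": {"motion": [{"dx":0.1,"dy":0.3,"dz":-0.6,"turn":0},{"dx":0,"dy":0.2,"dz":-0.6,"turn":0},{"dx":-0.4,"dy":0.1,"dz":-0.3,"turn":0},{"dx":-0.4,"dy":0.1,"dz":-0.3,"turn":0},{"dx":-0.4,"dy":0.1,"dz":-0.3,"turn":0},{"dx":0,"dy":0,"dz":0,"turn":0},{"dx":0,"dy":0,"dz":0,"turn":0}]}}

```text
time: 14.6
tool_pos: [0.5112, 0.2303, 0.0768]
tcp_rot: [0.243, 2.624, -0.04]
wrist_force: [9.1, -6.7, 1.4]
width: 0.156
```

```bash
python3 st.py
```

```text
14.6 q [ 0.5806  0.0214  2.2897 -0.6794  0.5423 -0.2662] tcp [0.5112 0.2303 0.0768] F [ 9.1031 -6.6907  1.3705] w 0.1559562906894392
z [ 0.4802 -0.0729 -0.8741] tilt deg 29.056402074635287 tilt az -8.630553807280275 y [0.1796 0.9836 0.0167] grasp [0.5021 0.2316 0.0934]
```

```bash
cat > e.py <<'E'
from h import *
np.set_printoptions(precision=4,suppress=True)
s=bot.read_state(); R=cv2.Rodrigues(s['tcp_rot'])[0]; g=s['tool_pos']-.019*R[:,2]
c0=np.array([.5085,.2278,.034]); a=-.178; B=np.array([[np.cos(a),np.sin(a),0],[-np.sin(a),np.cos(a),0],[0,0,1]])
print('grasp bed mm',B@(g-c0)*1e3,'F',B@s['wrist_force'])
for n in('top','scene'):
    p,d=viewer.read_camera(n); np.savez(n+'2.npz',p=p,d=d)
    C=(cloud(n,d)-c0)@B.T*1e3;hsv=cv2.cvtColor(p,cv2.COLOR_RGB2HSV).astype(int);H,S,V=hsv[...,0],hsv[...,1],hsv[...,2];X,Y,Z=np.moveaxis(C,2,0)
    m=(d>0)&(H>10)&(H<23)&(S>70)&(S<190)&(V>70)&(Z>3)&(Z<75)&(np.hypot(X,Y)<50)
    nn,l,st,ce=cv2.connectedComponentsWithStats(m.astype(np.uint8))
    i=1+np.argmax(st[1:,4]); P=C[(l==i)]
    for k in range(4):
        c=np.median(P,0) if k==0 else P.mean(0); w=np.linalg.svd(P-c)[2][2]; w*=np.sign(w[2]); r=abs((P-c)@w); P=P[r<max(2.5,np.median(r)*2.5)]
    print(n,len(P),'c',c,'n',w,'tilt',np.degrees(np.arccos(w[2])),'min',P.min(0),'max',P.max(0),'h of grasp',(B@(g-c0)*1e3-c)@w+8)
    cc=cv2.minEnclosingCircle(P[:,:2].astype(np.float32)); print('  red')
    m=(d>0)&((H<8)|(H>172))&(S>130)&(np.hypot(X,Y)<50)&(Z>20); Q=C[m]; print('  rib',len(Q),Q.mean(0) if len(Q) else '',Q.min(0) if len(Q) else '',Q.max(0) if len(Q) else '')
E
python3 e.py
```

```text
grasp bed mm [-7.0117  2.6404 59.423 ] F [10.144  -4.9732  1.3705]
top 135 c [13.1836 -2.7931 46.3365] n [-0.5351 -0.0181  0.8446] tilt 32.373265500567555 min [ -9.1337 -27.3438  29.1721] max [26.9067 32.9117 57.4777] h of grasp 29.76142454771263
  red
  rib 36 [-4.3046  3.3079 74.2537] [-16.7331 -10.8797  51.9186] [  8.3301  10.0042 114.7345]
scene 71 c [ 5.0684 -7.3236 41.2786] n [-0.5093 -0.0118  0.8605] tilt 30.625000994157432 min [-26.0766 -31.5189  21.4885] max [28.0656 30.5029 54.6464] h of grasp 29.648139120914752
  red
  rib 33 [-0.6949  1.1518 64.5546] [-19.3773  -5.8816  49.4078] [10.4863  7.5038 80.2012]
```

Run:
```python
from h import *
a,b=np.load('top2.npz')['p'],np.load('scene2.npz')['p']
cv2.imwrite('pics/c6.png',np.hstack([cv2.resize(a[165:235,130:200,::-1],(400,400),interpolation=3),cv2.resize(b[130:190,265:325,::-1],(400,400),interpolation=3)]))
```

```text
(no output)
```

View pics/c6.png

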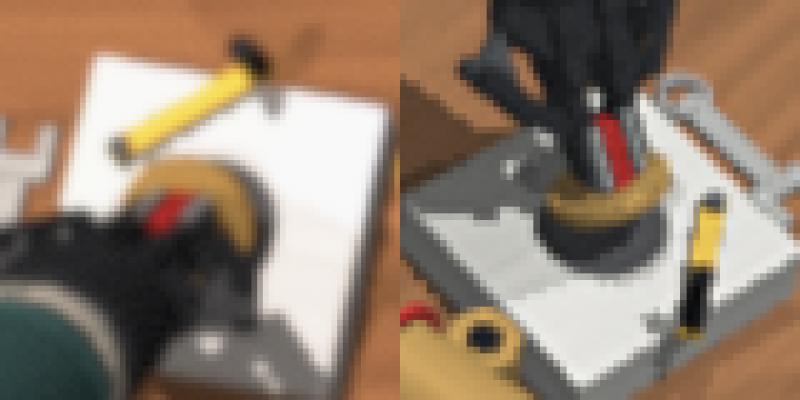

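Emit:
{"name": "jog_arm", "arguments": {"motion": [{"dx":0.6,"dy":-0.2,"dz":0.1,"turn":0},{"dx":0.6,"dy":-0.2,"dz":0,"turn":0},{"dx":0,"dy":0,"dz":-0.4,"turn":0},{"dx":0,"dy":0,"dz":-0.4,"turn":0},{"dx":0,"dy":0,"dz":-0.3,"turn":0},{"dx":0,"dy":0,"dz":0,"turn":0},{"dx":0,"dy":0,"dz":0,"turn":0}]}}

```text
time: 15.28
tool_pos: [0.5199, 0.2261, 0.0633]
tcp_rot: [0.246, 2.63, -0.04]
wrist_force: [-1.0, -0.8, -2.5]
width: 0.152
```

```bash
python3 e.py; python3 st.py
```

```text
grasp bed mm [ 2.4171  0.0665 46.0122] F [-0.8374 -0.9189 -2.459 ]
top 114 c [22.8099 -5.2739 32.9383] n [-0.4684 -0.0459  0.8823] tilt 28.079211187432627 min [  1.0772 -29.9083  20.1261] max [36.3188 30.6374 41.305 ] h of grasp 28.84303415631718
  red
  rib 33 [ 2.8825 -0.7603 67.4076] [ -9.8056 -14.6638  42.2471] [ 15.9066   8.5881 105.3485]
scene 75 c [15.1744 -9.4013 28.416 ] n [-0.4938 -0.0237  0.8692] tilt 29.629785952364546 min [-16.2787 -33.6971  10.5834] max [35.2678 29.1085 41.2632] h of grasp 29.370324662365395
  red
  rib 31 [ 8.6105 -0.4584 49.409 ] [-8.9046 -6.512  31.4992] [19.3097  5.0486 64.7466]
15.3833 q [ 0.5588  0.0549  2.2844 -0.6921  0.5128 -0.2636] tcp [0.52   0.2261 0.0635] F [ 0.1245  0.3486 -3.7186] w 0.15619392446765634
z [ 0.4746 -0.0724 -0.8772] tilt deg 28.693719090620288 tilt az -8.676221780282164 y [0.1814 0.9833 0.017 ] grasp [0.511  0.2275 0.0802]
```

Emit:
{"name": "jog_arm", "arguments": {"motion": [{"dx":-0.3,"dy":0.05,"dz":-0.1,"turn":0},{"dx":-0.3,"dy":0.05,"dz":0,"turn":0},{"dx":-0.3,"dy":0.05,"dz":0,"turn":0},{"dx":-0.3,"dy":0.05,"dz":0,"turn":0},{"dx":0,"dy":0,"dz":0,"turn":0}]}}

```text
time: 15.8
tool_pos: [0.508, 0.2285, 0.0632]
tcp_rot: [0.246, 2.629, -0.038]
wrist_force: [-1.2, 1.5, 0.1]
width: 0.15
```

```bash
python3 e.py
```

```text
grasp bed mm [-9.7772  0.3731 45.8244] F [-1.3937  1.2272  0.089 ]
top 127 c [10.3833 -6.1243 32.5932] n [-0.5028 -0.0345  0.8637] tilt 30.266481716857054 min [-10.489  -30.174   17.5043] max [25.0124 30.4188 41.7769] h of grasp 29.340938245857068
  red
  rib 37 [-8.4714  0.6782 63.0968] [-23.2945 -13.1847  41.8504] [  4.2041   8.5159 108.3484]
scene 77 c [ 3.879  -9.8822 28.4139] n [-0.482  -0.0181  0.876 ] tilt 28.835372313445976 min [-28.6595 -34.6096  11.1727] max [26.4213 27.0175 40.9798] h of grasp 29.64822883905365
  red
  rib 31 [-3.6317 -0.0477 48.7955] [-21.5458  -6.9353  33.3552] [ 8.832   6.9955 61.9491]
```

Emit:
{"name": "jog_arm", "arguments": {"motion": [{"dx":-0.2,"dy":0.04,"dz":0,"turn":0},{"dx":-0.2,"dy":0.04,"dz":0,"turn":0},{"dx":-0.2,"dy":0.03,"dz":0,"turn":0},{"dx":0,"dy":0,"dz":0,"turn":0}]}}

```text
time: 16.23
tool_pos: [0.5045, 0.2294, 0.0644]
tcp_rot: [0.245, 2.626, -0.039]
wrist_force: [10.3, -2.4, -5.2]
width: 0.156
```

```bash
python3 e.py|cut -c1-150
```

```text
grasp bed mm [-13.4235   0.586   47.0622] F [10.5473 -0.57   -5.1717]
top 136 c [ 7.5654 -5.533  34.8009] n [-0.4919 -0.0478  0.8693] tilt 29.619900950871486 min [-13.8599 -30.4033  19.9889] max [22.2032 29.0693 45.7927]
  red
  rib 37 [-11.7045   0.3826  65.0589] [-25.5275 -13.2803  41.9762] [  1.7197   8.8564 104.7692]
scene 69 c [ 1.3091 -8.1962 29.8993] n [-0.5005 -0.0365  0.865 ] tilt 30.122109365004295 min [-28.2031 -32.4869  12.02  ] max [21.5109 27.2729 42.3871
  red
  rib 32 [-6.1002 -0.054  49.0993] [-20.0103  -6.5931  33.2066] [ 4.4947  7.4116 64.9227]
```

Emit:
{"name": "jog_arm", "arguments": {"motion": [{"dx":0,"dy":0,"dz":0,"turn":0},{"dx":0.15,"dy":-0.03,"dz":-0.1,"turn":0},{"dx":0.15,"dy":-0.03,"dz":-0.1,"turn":0},{"dx":0.15,"dy":-0.03,"dz":-0.1,"turn":0},{"dx":0.15,"dy":-0.03,"dz":-0.1,"turn":0},{"dx":0,"dy":0,"dz":0,"turn":0}], "grip_force": 25}}

```text
time: 16.83
tool_pos: [0.5099, 0.2285, 0.0611]
tcp_rot: [0.247, 2.626, -0.038]
wrist_force: [-4.1, -3.3, 11.5]
width: 0.155
```

```bash
python3 e.py|cut -c1-150
```

```text
grasp bed mm [-7.9615  0.7098 43.7182] F [-3.4415 -3.9863 11.4558]
top 105 c [11.4003 -8.2887 29.6641] n [-0.3807 -0.0575  0.9229] tilt 22.64503002422779 min [ -9.8459 -31.5974  17.5225] max [26.2639 23.4334 37.2655] 
  red
  rib 32 [-7.6483  0.2496 63.9638] [-19.8313 -13.6761  43.1866] [  3.778    8.7014 103.1355]
scene 84 c [ 5.0227 -9.445  25.5557] n [-0.4056 -0.0294  0.9136] tilt 23.993677012101738 min [-29.5504 -33.5143   7.1969] max [26.8471 27.3711 35.7517
  red
  rib 30 [-2.2847  0.1181 47.4461] [-20.512   -6.6831  28.938 ] [ 8.5448  6.7137 63.3811]
```

Emit:
{"name": "jog_arm", "arguments": {"motion": [{"dx":0.15,"dy":-0.03,"dz":-0.11,"turn":0},{"dx":0.15,"dy":-0.03,"dz":-0.11,"turn":0},{"dx":0.15,"dy":-0.03,"dz":-0.11,"turn":0},{"dx":0.15,"dy":-0.03,"dz":-0.11,"turn":0},{"dx":0.15,"dy":-0.02,"dz":-0.1,"turn":0},{"dx":0,"dy":0,"dz":0,"turn":0}]}}

```text
time: 17.43
tool_pos: [0.5177, 0.2272, 0.056]
tcp_rot: [0.247, 2.626, -0.038]
wrist_force: [-3.9, -2.2, 10.8]
width: 0.155
```

```bash
python3 e.py|cut -c1-150
```

```text
grasp bed mm [ 0.0171  0.7817 38.6617] F [-3.4433 -2.8676 10.7707]
top 96 c [17.1345 -4.5771 26.5572] n [ 0.9171 -0.1545  0.3676] tilt 68.43172319711051 min [ -4.8012 -38.4806  14.4091] max [28.8109 26.1293 74.4879] h
  red
  rib 32 [-1.9598  1.0737 62.224 ] [-14.8135 -13.396   40.7953] [  9.6031   9.5082 103.9622]
scene 96 c [ 6.7003 -9.424  18.002 ] n [-0.2499 -0.037   0.9676] tilt 14.634967537554015 min [-30.748  -31.9603   6.7416] max [30.3295 27.9491 26.8818
  red
  rib 30 [ 3.5477 -0.2864 46.3111] [-12.9646 -11.6797  24.7655] [13.1995  8.0694 71.5355]
```

Emit:
{"name": "jog_arm", "arguments": {"motion": [{"dx":-0.1,"dy":0.02,"dz":-0.05,"turn":0},{"dx":0,"dy":0,"dz":-0.1,"turn":0},{"dx":0.12,"dy":-0.02,"dz":-0.12,"turn":0},{"dx":0.12,"dy":-0.02,"dz":-0.12,"turn":0},{"dx":0.12,"dy":-0.02,"dz":-0.12,"turn":0},{"dx":0,"dy":0,"dz":0,"turn":0}]}}

```text
time: 18.03
tool_pos: [0.5216, 0.2267, 0.0525]
tcp_rot: [0.247, 2.623, -0.038]
wrist_force: [-4.6, -4.4, 19.2]
width: 0.154
```

```bash
python3 e.py|cut -c1-150
```

```text
grasp bed mm [ 3.8792  0.9821 35.1219] F [-3.7433 -5.193  19.2341]
top 88 c [18.7037 -6.9552 25.178 ] n [ 0.9284 -0.2431  0.281 ] tilt 73.6795623087548 min [ -2.8804 -37.8986  13.5016] max [30.9338 24.5754 74.9288] h 
  red
  rib 31 [ 0.4931 -0.8181 64.764 ] [-12.0598 -13.8199  44.3508] [ 11.939    9.2366 101.9487]
scene 93 c [  6.9033 -10.7748  14.142 ] n [-0.1686 -0.0206  0.9855] tilt 9.778952570885416 min [-30.9448 -32.5941   5.3708] max [30.9829 27.1213 21.34
  red
  rib 29 [ 6.0435  0.6879 42.3758] [-11.428   -8.3647  21.3059] [14.808   8.9852 56.8718]
```

Emit:
{"name": "jog_arm", "arguments": {"motion": [{"dx":-0.1,"dy":0.02,"dz":0.08,"turn":0},{"dx":-0.15,"dy":0.02,"dz":0,"turn":0},{"dx":-0.15,"dy":0.02,"dz":0,"turn":0},{"dx":0,"dy":0,"dz":0,"turn":0}]}}

```text
time: 18.47
tool_pos: [0.5192, 0.2276, 0.0534]
tcp_rot: [0.245, 2.622, -0.037]
wrist_force: [14.6, -6.4, 2.4]
width: 0.153
```

```bash
python3 e.py|cut -c1-150;  python3 - <<'E'
from h import *
a,b=np.load('top2.npz')['p'],np.load('scene2.npz')['p']
cv2.imwrite('pics/c7.png',np.hstack([cv2.resize(a[165:235,130:200,::-1],(400,400),interpolation=3),cv2.resize(b[130:190,265:325,::-1],(400,400),interpolation=3)]))
E
```

```text
grasp bed mm [ 1.3336  1.4267 35.9822] F [15.4847 -3.7279  2.3792]
top 86 c [16.0543 -5.8524 25.9619] n [ 0.928  -0.2115  0.3067] tilt 72.13987971597878 min [ -5.5274 -38.1068  10.9189] max [27.5597 25.066  74.9748] h
  red
  rib 29 [-0.6333  0.4496 61.675 ] [-11.4342 -13.3997  47.6411] [  8.4527   9.7085 100.1958]
scene 103 c [ 6.8956 -8.9115 15.5884] n [-0.1763 -0.03    0.9839] tilt 10.304055450362766 min [-29.3816 -32.1438   7.0726] max [32.6167 31.6957 22.587
  red
  rib 29 [ 3.4292  1.1389 43.9044] [-12.9678  -7.8641  20.0489] [14.7271  7.8309 60.7321]
```

View pics/c7.png

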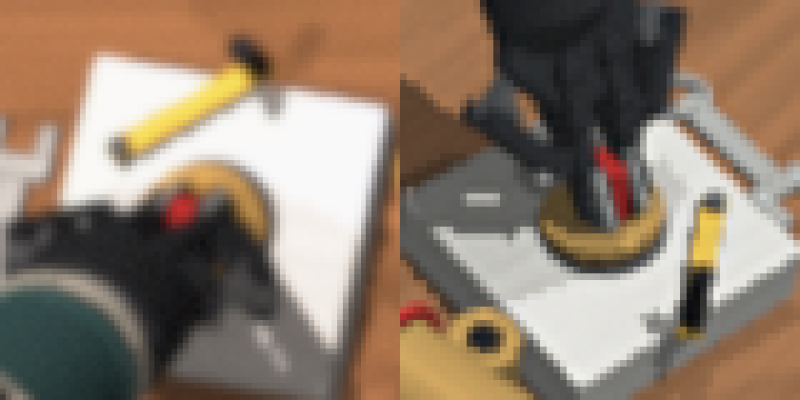

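Emit:
{"name": "jog_arm", "arguments": {"motion": [{"dx":0.1,"dy":-0.03,"dz":-0.12,"turn":0},{"dx":0.12,"dy":-0.03,"dz":-0.16,"turn":0},{"dx":0.12,"dy":-0.03,"dz":-0.16,"turn":0},{"dx":0,"dy":0,"dz":0,"turn":0}]}}

```text
time: 18.9
tool_pos: [0.5225, 0.2272, 0.05]
tcp_rot: [0.247, 2.621, -0.036]
wrist_force: [-0.2, -4.4, 17.7]
width: 0.159
```

```bash
python3 e.py|cut -c1-150
```

```text
grasp bed mm [ 4.605   1.5526 32.5807] F [ 0.6194 -4.3192 17.7373]
top 73 c [19.0401 -6.717  23.4105] n [ 0.9316 -0.209   0.2974] tilt 72.6965973765857 min [ -4.5556 -41.6552  10.2321] max [30.2    21.3964 74.5864] h 
  red
  rib 33 [ 1.1922  0.2479 61.9894] [-11.9491 -13.5647  46.4913] [ 11.2451  10.1094 100.8225]
scene 106 c [  6.1732 -10.6308  10.7873] n [-0.062  -0.0564  0.9965] tilt 4.807506019575314 min [-30.3431 -31.7885   5.4732] max [30.7278 27.6877 16.4
  red
  rib 28 [ 6.3028  0.7542 43.1211] [-10.73    -9.9846  22.6368] [15.7915  8.5501 60.5274]
```

Emit:
{"name": "jog_arm", "arguments": {"motion": [{"dx":0.08,"dy":-0.03,"dz":-0.12,"turn":0},{"dx":0.05,"dy":-0.03,"dz":-0.12,"turn":0},{"dx":0,"dy":0,"dz":-0.1,"turn":0},{"dx":0,"dy":0,"dz":0,"turn":0}]}}

```text
time: 19.33
tool_pos: [0.5244, 0.2269, 0.0475]
tcp_rot: [0.246, 2.62, -0.035]
wrist_force: [0.1, -4.8, 21.2]
width: 0.152
```

```bash
python3 e.py|cut -c1-150
```

```text
grasp bed mm [ 6.5668  1.6382 30.0785] F [ 0.9491 -4.7311 21.1536]
top 61 c [19.3667 -9.3092 22.6758] n [ 0.9324 -0.2757  0.2335] tilt 76.49720292866955 min [ -3.8799 -43.7844   7.9931] max [31.8127 17.9563 72.5682] h
  red
  rib 34 [ 3.4538  1.0728 57.2286] [-11.2035 -10.9818  44.8065] [14.0535 10.6872 97.8603]
scene 95 c [  6.6593 -11.0977   9.0939] n [-0.0399 -0.0548  0.9977] tilt 3.8859982398551924 min [-35.0677 -31.0201   3.8643] max [31.8012 24.4815 13.7
  red
  rib 24 [ 7.3349  0.2018 41.9557] [-5.2141 -8.6011 21.2375] [14.6197  8.212  61.8479]
```

Emit:
{"name": "jog_arm", "arguments": {"motion": [{"dx":0.03,"dy":-0.04,"dz":-0.1,"turn":0},{"dx":0,"dy":-0.03,"dz":-0.1,"turn":0},{"dx":0,"dy":0,"dz":0,"turn":0}]}}

```text
time: 19.68
tool_pos: [0.5254, 0.2268, 0.0463]
tcp_rot: [0.245, 2.618, -0.034]
wrist_force: [-1.0, -3.6, 23.7]
width: 0.158
```

```bash
python3 e.py|cut -c1-150
```

```text
grasp bed mm [ 7.5222  1.7168 28.892 ] F [-0.3132 -3.687  23.6656]
top 43 c [ 19.5504 -10.3842  23.4584] n [ 0.9334 -0.271   0.2352] tilt 76.39743040232676 min [ -4.118  -44.3538   6.4816] max [31.9481 15.4303 74.86  
  red
  rib 33 [ 4.6773  0.7614 56.0633] [ -8.3556 -11.4392  42.7812] [15.1428 10.9826 95.1852]
scene 70 c [ 8.8735 -9.2818  8.4209] n [ 0.0066 -0.0039  1.    ] tilt 0.43913067792306976 min [-27.7061 -32.8833   6.1217] max [32.3043 26.7478 10.835
  red
  rib 27 [ 6.9121 -0.1236 42.7546] [-7.9028 -8.5761 23.317 ] [15.4373  8.0047 60.2057]
```

Emit:
{"name": "jog_arm", "arguments": {"motion": [{"dx":0,"dy":0,"dz":0.1,"turn":0},{"dx":0,"dy":0,"dz":0,"turn":0},{"dx":0,"dy":0,"dz":0,"turn":0},{"dx":0,"dy":0,"dz":0,"turn":0}], "fingers": 3.5}}

```text
time: 20.12
tool_pos: [0.5241, 0.2287, 0.0451]
tcp_rot: [0.244, 2.621, -0.028]
wrist_force: [1.6, 4.8, 9.6]
width: 0.412
```

Emit:
{"name": "jog_arm", "arguments": {"motion": [{"dx":-0.4,"dy":0.1,"dz":0.8,"turn":0},{"dx":-1,"dy":0.15,"dz":2,"turn":0},{"dx":-1,"dy":0.15,"dz":2,"turn":0},{"dx":-1.5,"dy":0.2,"dz":3,"turn":0},{"dx":-1.5,"dy":0.2,"dz":3,"turn":0},{"dx":-1,"dy":0,"dz":2,"turn":0}]}}

```text
time: 20.62
tool_pos: [0.4546, 0.2332, 0.171]
tcp_rot: [0.247, 2.628, -0.036]
wrist_force: [1.5, 0.2, 1.1]
width: 0.41
```

```bash
python3 e.py; python3 st.py;  python3 - <<'E'
from h import *
a,b=np.load('top2.npz')['p'],np.load('scene2.npz')['p']
cv2.imwrite('pics/c8.png',np.hstack([cv2.resize(a[160:240,130:210,::-1],(400,400),interpolation=3),cv2.resize(b[130:200,265:335,::-1],(400,400),interpolation=3)]))
E
```

```text
grasp bed mm [-63.1231  -4.4843 153.6305] F [1.4622 0.4641 1.1037]
top 251 c [0.3263 0.3517 9.4   ] n [0.0187 0.0009 0.9998] tilt 1.0732861812840655 min [-26.5339 -29.3962   6.2619] max [32.0592 34.388  12.4836] h of grasp 151.01375642923102
  red
  rib 76 [-2.1035  0.4485 41.1931] [-16.7199  -4.828   22.0384] [14.2608  8.7975 48.8205]
scene 126 c [ 5.0465 -6.9236  7.2872] n [-0.005  -0.0043  1.    ] tilt 0.3776160221591925 min [-32.2559 -31.6707   4.224 ] max [31.4017 30.7947 10.3122] h of grasp 154.66860116401992
  red
  rib 56 [ 1.9109 -3.0367 36.9247] [-15.7208  -7.4308  20.626 ] [16.2569  5.9398 47.1168]
20.7167 q [ 0.6639 -0.2131  2.2884 -0.5251  0.7702 -0.3925] tcp [0.4563 0.2345 0.1733] F [0.3785 0.8651 1.535 ] w 0.4112515842070848
z [ 0.4806 -0.0672 -0.8744] tilt deg 29.028747894524262 tilt az -7.958961219391042 y [0.1802 0.9834 0.0235] grasp [0.4472 0.2358 0.1899]
```

View pics/c8.png

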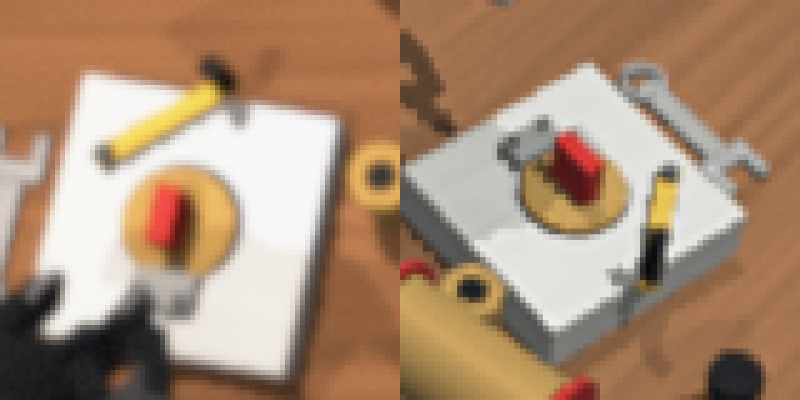

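```bash
cat > l.py <<'E'
from h import *
np.set_printoptions(precision=4,suppress=True)
c0=np.array([.5085,.2278,.034]); a=-.178; B=np.array([[np.cos(a),np.sin(a),0],[-np.sin(a),np.cos(a),0],[0,0,1]])
for n in('top','scene'):
    p,d=viewer.read_camera(n); np.savez(n+'3.npz',p=p,d=d)
    C=cloud(n,d);W=(C-c0)@B.T*1e3; hsv=cv2.cvtColor(p,cv2.COLOR_RGB2HSV).astype(int);H,S,V=np.moveaxis(hsv,2,0);X,Y,Z=np.moveaxis(W,2,0)
    for nm,m in (('yellow',(H>20)&(H<32)&(S>130)&(V>100)&(Z>0)&(Z<30)&(X>15)&(X<110)&(abs(Y)<70)),('post',(V<60)&(Z>24)&(Z<70)&(X>10)&(X<125)&(abs(Y)<60)),('bottle',(C[...,2]>.03)&(C[...,2]<.2)&(C[...,0]>.56)&(C[...,1]>.03)&(C[...,1]<.16)&(H<18)&(S>100)&(V<150)),('core',(Z>20)&(Z<60)&(Y<-75)&(Y>-130)&(abs(X)<60))):
        Q=C[m&(d>0)]; W2=W[m&(d>0)]
        if len(Q): print(n,nm,len(Q),'world',np.median(Q,0),'bed',np.median(W2,0),np.percentile(W2,3,0),np.percentile(W2,97,0))
        if nm=='yellow': (vx,vy),(x0,y0)=np.split(cv2.fitLine(W2[:,:2].astype(np.float32),cv2.DIST_HUBER,0,.01,.01).ravel(),2); print('  angle open', np.pi/2+np.arctan2(vy*np.sign(vx),abs(vx)))
E
python3 l.py
```

```text
top yellow 82 world [0.5686 0.2344 0.0523] bed [58.0435 16.5341 18.3204] [34.5224 -5.7446 14.6878] [78.1691 42.8193 21.083 ]
  angle open 0.7268506
top post 10 world [0.585  0.2001 0.0862] bed [ 80.2606 -13.8873  52.1761] [ 78.4085 -15.8649  33.0535] [ 82.9579 -10.0785  60.0971]
top bottle 383 world [0.6918 0.1021 0.118 ] bed [201.5765 -91.1596  83.9769] [ 183.2968 -112.6263   53.6932] [230.8987 -56.6419 136.6632]
top core 153 world [0.5292 0.1095 0.076 ] bed [  40.9102 -113.1845   41.9603] [  24.9372 -128.8237   23.6756] [ 57.6356 -96.2077  45.7025]
scene yellow 27 world [0.5586 0.2485 0.0501] bed [46.0046 28.7672 16.0823] [ 30.721  -18.0012  11.3641] [86.587  42.0617 19.4709]
  angle open 0.7185328
scene post 21 world [0.5894 0.1965 0.0792] bed [ 85.3036 -16.4575  45.1538] [ 79.6988 -18.0955  28.9518] [ 90.2136 -10.996   59.1074]
scene bottle 319 world [0.7116 0.0958 0.1168] bed [223.0225 -94.8924  82.8418] [ 190.7183 -113.1047   59.1382] [242.8592 -66.2286 134.0672]
scene core 79 world [0.5304 0.1105 0.075 ] bed [  41.6673 -110.2505   40.9716] [  26.1385 -125.588    33.0088] [ 58.4459 -96.5536  44.0255]
```

Emit:
{"name": "jog_arm", "arguments": {"motion": [{"dx":2,"dy":-0.5,"dz":0.5,"turn":0},{"dx":3.2,"dy":-0.8,"dz":0,"turn":0},{"dx":3.2,"dy":-0.8,"dz":0,"turn":0},{"dx":3.2,"dy":-0.8,"dz":0,"turn":0},{"dx":3.2,"dy":-0.8,"dz":0,"turn":0},{"dx":3.4,"dy":-0.7,"dz":0,"turn":0},{"dx":0,"dy":0,"dz":0,"turn":0},{"dx":0,"dy":0,"dz":-2.5,"turn":0},{"dx":0,"dy":0,"dz":-2.5,"turn":0},{"dx":0,"dy":0,"dz":0,"turn":0}], "fingers": 0}}

```text
time: 21.65
tool_pos: [0.6322, 0.1859, 0.1142]
tcp_rot: [0.248, 2.642, -0.048]
wrist_force: [-2.3, -0.1, -1.0]
width: 0.002
```

```bash
cat > b.py <<'E'
from h import *
np.set_printoptions(precision=4,suppress=True)
c0=np.array([.5085,.2278,.034]); a=-.178; B=np.array([[np.cos(a),np.sin(a),0],[-np.sin(a),np.cos(a),0],[0,0,1]])
s=bot.read_state(); print('t',s['time'],'tcp bed mm',B@(s['tool_pos']-c0)*1e3,'F bed',B@s['wrist_force'],'z',s['tool_pos'][2],'w',s['width'],'q',s['q'])
E
python3 b.py; python3 l.py | grep -v -e bottle -e core
```

```text
t 21.65 tcp bed mm [129.135  -19.3579  80.2405] F bed [-2.2517 -0.5483 -1.0152] z 0.11424047915501356 w 0.002001634579481197 q [ 0.3762  0.1228  2.0869 -0.4771  0.5561 -0.647 ]Traceback (most recent call last):
  File "l.py", line 10, in <module>
    if nm=='yellow': (vx,vy),(x0,y0)=np.split(cv2.fitLine(W2[:,:2].astype(np.float32),cv2.DIST_HUBER,0,.01,.01).ravel(),2); print('  angle open', np.pi/2+np.arctan2(vy*np.sign(vx),abs(vx)))
                                              ~~~~~~~~~~~^^^^^^^^^^^^^^^^^^^^^^^^^^^^^^^^^^^^^^^^^^^^^^^^^^^^^^
cv2.error: OpenCV(4.12.0) /io/opencv/modules/imgproc/src/linefit.cpp:50: error: (-215:Assertion failed) count > 0 in function 'fitLine2D_wods'
```

Emit:
{"name": "jog_arm", "arguments": {"motion": [{"dx":0.6,"dy":0.2,"dz":-1,"turn":0},{"dx":0.2,"dy":0.1,"dz":-1.6,"turn":0},{"dx":0,"dy":0,"dz":-1.4,"turn":0},{"dx":0,"dy":0,"dz":0,"turn":0}]}}

```text
time: 22.03
tool_pos: [0.6445, 0.1915, 0.0812]
tcp_rot: [0.246, 2.632, -0.041]
wrist_force: [-1.6, 0.1, -0.7]
width: -0.003
```

```bash
python3 b.py
```

```text
t 22.0333 tcp bed mm [140.2806 -11.6174  47.1742] F bed [-1.6216 -0.228  -0.651 ] z 0.08117423132917151 w -0.002989891038991716 q [ 0.3771  0.1889  2.0873 -0.543   0.4876 -0.5722]
```

Emit:
{"name": "jog_arm", "arguments": {"motion": [{"dx":0,"dy":0,"dz":-0.9,"turn":0},{"dx":-1,"dy":-0.15,"dz":0,"turn":0},{"dx":-1,"dy":-0.15,"dz":0,"turn":0},{"dx":-1,"dy":-0.15,"dz":0,"turn":0},{"dx":-1,"dy":-0.15,"dz":0,"turn":0},{"dx":0,"dy":0,"dz":0,"turn":0}]}}

```text
time: 22.53
tool_pos: [0.6037, 0.1838, 0.0751]
tcp_rot: [0.246, 2.629, -0.043]
wrist_force: [2.7, -5.3, 0.4]
width: -0.0
```

```bash
python3 b.py; sed -i "s/if nm=='yellow'/if nm=='yellow' and len(W2)>3/" l.py; python3 l.py | grep -v -e bottle -e core
```

```text
t 22.5333 tcp bed mm [101.4406 -26.4097  41.1339] F bed [ 3.5638 -4.703   0.4479] z 0.07513391280764327 w -0.0001389481091184055 q [ 0.3953  0.1282  2.175  -0.588   0.4719 -0.5099]
scene post 20 world [0.5921 0.174  0.096 ] bed [ 91.8676 -38.1743  61.9655] [ 53.843  -41.7425  38.3874] [ 99.2801 -22.6309  67.1317]
```

Run:
```python
from h import *
a,b=np.load('top3.npz')['p'],np.load('scene3.npz')['p']
cv2.imwrite('pics/c9.png',np.hstack([cv2.resize(a[150:230,130:210,::-1],(400,400),interpolation=3),cv2.resize(b[125:205,265:345,::-1],(400,400),interpolation=3)]))
```

```text
(no output)
```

View pics/c9.png

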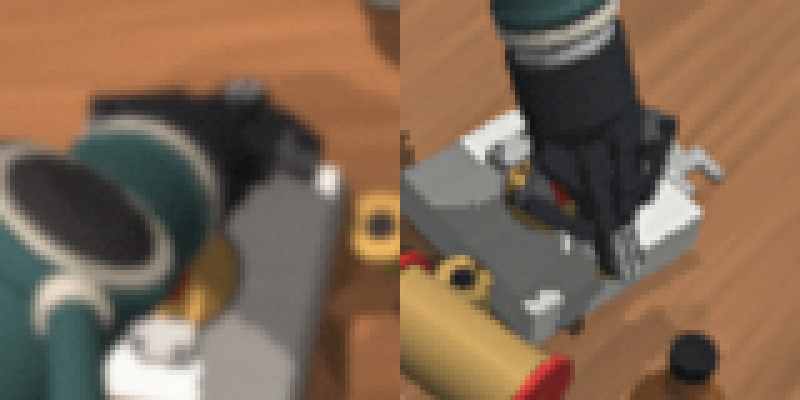

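Emit:
{"name": "jog_arm", "arguments": {"motion": [{"dx":-0.7,"dy":0,"dz":0,"turn":0},{"dx":-0.7,"dy":0,"dz":0,"turn":0},{"dx":0,"dy":0,"dz":0,"turn":0}]}}

```text
time: 22.88
tool_pos: [0.59, 0.1793, 0.0751]
tcp_rot: [0.249, 2.63, -0.054]
wrist_force: [6.7, -23.1, 2.5]
width: -0.002
```

```bash
python3 b.py; python3 l.py | grep -v -e bottle -e core
```

```text
t 22.8833 tcp bed mm [ 88.8194 -33.2765  41.106 ] F bed [ 10.6496 -21.5474   2.5324] z 0.07510595243728738 w -0.0015066744006722434 q [ 0.4026  0.1061  2.1998 -0.6024  0.4807 -0.4905]
top post 1 world [0.5808 0.168  0.1009] bed [ 81.7752 -46.0249  66.8628] [ 81.7752 -46.0249  66.8628] [ 81.7752 -46.0249  66.8628]
scene yellow 13 world [0.5566 0.2457 0.05  ] bed [45.1295 25.7865 16.0167] [38.1902 13.0676 13.5086] [52.3613 42.589  18.5038]
  angle open 0.3831427
scene post 19 world [0.5776 0.1686 0.0943] bed [ 78.3783 -45.813   60.2813] [ 70.311  -48.3803  46.3756] [ 86.7112 -42.8297  68.8892]
```

Emit:
{"name": "jog_arm", "arguments": {"motion": [{"dx":0.7,"dy":-0.4,"dz":0,"turn":0},{"dx":1,"dy":-0.2,"dz":0,"turn":0},{"dx":0.4,"dy":0.9,"dz":0,"turn":0},{"dx":0.2,"dy":0.9,"dz":0,"turn":0},{"dx":0,"dy":0,"dz":0,"turn":0}]}}

```text
time: 23.4
tool_pos: [0.6157, 0.2003, 0.0754]
tcp_rot: [0.245, 2.627, -0.035]
wrist_force: [-1.1, 0.4, 0.6]
width: -0.001
```

```bash
python3 b.py; python3 l.py | grep -v -e bottle -e core;  python3 - <<'E'
from h import *
b=np.load('scene3.npz')['p']
cv2.imwrite('pics/c10.png',cv2.resize(b[125:205,265:345,::-1],(600,600),interpolation=3))
E
```

```text
t 23.4 tcp bed mm [110.3602  -8.1059  41.4434] F bed [-1.169   0.1762  0.5839] z 0.07544336998239701 w -0.0006920912963175906 q [ 0.4135  0.1569  2.1412 -0.5894  0.4779 -0.4933]
top post 9 world [0.5675 0.1927 0.0709] bed [ 64.1678 -23.673   36.924 ] [ 62.3967 -25.7305  25.0593] [ 97.8999 -18.2462  60.662 ]
scene post 43 world [0.5788 0.19   0.0844] bed [ 75.6406 -23.5048  50.3794] [ 65.9252 -28.9369  26.6984] [107.6305 -19.0961  69.8005]
```

View pics/c10.png

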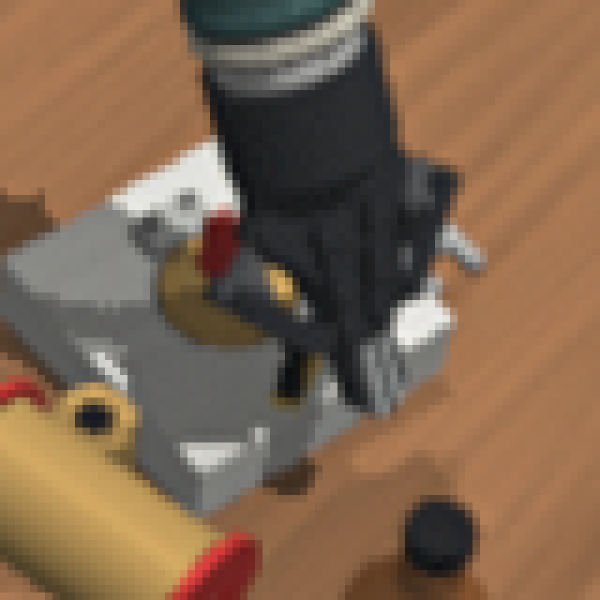

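Emit:
{"name": "jog_arm", "arguments": {"motion": [{"dx":-0.8,"dy":-0.25,"dz":0,"turn":0},{"dx":-0.8,"dy":-0.25,"dz":0,"turn":0},{"dx":-0.7,"dy":0,"dz":0,"turn":0},{"dx":-0.7,"dy":0,"dz":0,"turn":0},{"dx":-0.6,"dy":0,"dz":0,"turn":0},{"dx":0,"dy":0,"dz":0,"turn":0}]}}

```text
time: 24.0
tool_pos: [0.5769, 0.1924, 0.0742]
tcp_rot: [0.246, 2.63, -0.039]
wrist_force: [-0.3, 0.1, -0.1]
width: 0.001
```

```bash
python3 b.py; python3 l.py | grep -v -e bottle -e core
```

```text
t 24.0 tcp bed mm [ 73.598  -22.7001  40.1518] F bed [-0.2992  0.0943 -0.1385] z 0.07415175725438473 w 0.0005640254661838405 q [ 0.4325  0.0931  2.2167 -0.6102  0.48   -0.455 ]
top post 2 world [0.5678 0.1822 0.1028] bed [ 66.4429 -34.3978  68.7654] [ 65.4468 -35.8479  68.4063] [ 67.439  -32.9477  69.1245]
scene yellow 14 world [0.547  0.2574 0.0503] bed [32.4952 35.3357 16.2744] [25.3324 24.5725 10.7148] [38.7009 43.482  19.2211]
  angle open 0.56066525
scene post 41 world [0.5525 0.1839 0.0854] bed [ 50.4154 -34.8737  51.4326] [ 41.2623 -36.9624  25.4055] [ 73.389  -28.1574  65.8661]
```

Emit:
{"name": "jog_arm", "arguments": {"motion": [{"dx":-0.5,"dy":0.07,"dz":0,"turn":0},{"dx":-0.5,"dy":0.07,"dz":0,"turn":0},{"dx":-0.4,"dy":0.07,"dz":0,"turn":0},{"dx":0,"dy":0,"dz":0,"turn":0}]}}

```text
time: 24.43
tool_pos: [0.5638, 0.1949, 0.0743]
tcp_rot: [0.246, 2.629, -0.039]
wrist_force: [-0.6, -0.4, -0.0]
width: 0.0
```

```bash
python3 b.py; python3 l.py | grep -v -e bottle -e core
```

```text
t 24.4333 tcp bed mm [ 60.2766 -22.5511  40.3146] F bed [-0.5333 -0.4815 -0.0093] z 0.07431464496132291 w 3.68752928600625e-05 q [ 0.4496  0.0739  2.2377 -0.6207  0.4854 -0.4302]
top post 1 world [0.5552 0.1857 0.1033] bed [ 53.3746 -33.2057  69.2863] [ 53.3746 -33.2057  69.2863] [ 53.3746 -33.2057  69.2863]
scene yellow 19 world [0.5458 0.2533 0.05  ] bed [31.5842 31.4902 16.0082] [25.3208 19.2404 11.064 ] [36.7933 44.7745 19.4176]
  angle open 3.0892267
scene post 42 world [0.5391 0.1857 0.0838] bed [ 36.8819 -35.971   49.7912] [ 28.5375 -37.6016  27.0977] [ 57.8328 -29.2776  65.6481]
```

Emit:
{"name": "jog_arm", "arguments": {"motion": [{"dx":-0.25,"dy":0.04,"dz":0,"turn":0},{"dx":-0.25,"dy":0.04,"dz":0,"turn":0},{"dx":-0.2,"dy":0.03,"dz":0,"turn":0},{"dx":0,"dy":0,"dz":0,"turn":0}]}}

```text
time: 24.87
tool_pos: [0.56, 0.1974, 0.0766]
tcp_rot: [0.245, 2.625, -0.034]
wrist_force: [6.6, 0.5, 0.4]
width: -0.001
```

```bash
python3 b.py
```

```text
t 24.8667 tcp bed mm [ 56.0876 -20.7874  42.6268] F bed [6.4268 1.6425 0.3585] z 0.07662678482266433 w -0.0005220848656846736 q [ 0.4577  0.0638  2.2451 -0.6273  0.4856 -0.4178]
```

Emit:
{"name": "jog_arm", "arguments": {"motion": [{"dx":1,"dy":-0.18,"dz":0,"turn":0},{"dx":2,"dy":-0.35,"dz":0.3,"turn":0},{"dx":2,"dy":-0.35,"dz":1,"turn":0},{"dx":0.5,"dy":0,"dz":3,"turn":0},{"dx":0,"dy":0,"dz":4,"turn":0},{"dx":0,"dy":0,"dz":4,"turn":0},{"dx":0,"dy":0,"dz":4,"turn":0},{"dx":-3,"dy":2,"dz":2,"turn":0},{"dx":-4,"dy":0,"dz":1,"turn":0},{"dx":-4,"dy":0,"dz":1,"turn":0},{"dx":-4,"dy":0,"dz":0,"turn":0},{"dx":0,"dy":0,"dz":0,"turn":0}]}}

```text
time: 25.87
tool_pos: [0.4577, 0.2066, 0.2769]
tcp_rot: [0.246, 2.632, -0.038]
wrist_force: [0.4, -0.1, -0.9]
width: 0.002
```

```bash
python3 b.py; python3 l.py; python3 e.py;  python3 - <<'E'
from h import *
b=np.load('scene3.npz')['p'];a=np.load('top3.npz')['p']
cv2.imwrite('pics/c11.png',np.hstack([cv2.resize(a[150:230,130:210,::-1],(400,400),interpolation=3),cv2.resize(b[125:205,265:345,::-1],(400,400),interpolation=3)]))
E
```

```text
t 25.8667 tcp bed mm [-46.2789 -29.8623 242.9201] F bed [ 0.3949 -0.0108 -0.9177] z 0.2769201010278615 w 0.002369552426337624 q [ 0.6016 -0.3446  2.1838 -0.409   0.9641 -0.6051]
top yellow 61 world [0.5397 0.2389 0.0519] bed [29.1007 16.9001 17.8529] [24.905  -8.6078 14.3674] [33.1647 43.1906 21.8811]
  angle open 3.1368318
top post 7 world [0.5283 0.1895 0.0827] bed [ 26.3814 -34.0705  48.7452] [ 25.1713 -34.9729  33.3406] [ 28.5153 -32.3062  58.604 ]
top bottle 380 world [0.6916 0.1023 0.1184] bed [201.5346 -91.1321  84.4158] [ 183.375  -112.5854   54.6157] [230.3621 -56.8161 137.5728]
top core 150 world [0.5294 0.1095 0.0762] bed [  41.0647 -113.2778   42.2312] [  25.0857 -128.4807   25.7837] [ 57.471  -96.1961  45.8043]
scene yellow 56 world [0.5403 0.2315 0.0496] bed [31.4815  8.4298 15.6275] [ 23.6083 -21.3697   9.6795] [36.7533 43.3286 20.0546]
  angle open 0.044513345
scene post 26 world [0.5341 0.1884 0.0848] bed [ 32.1984 -34.6177  50.762 ] [ 25.7847 -37.7289  28.056 ] [ 34.8354 -28.4277  61.0384]
scene bottle 319 world [0.7114 0.0963 0.1173] bed [222.621  -94.5964  83.2873] [ 189.6213 -113.3971   59.0589] [242.9022 -66.8513 134.7668]
scene core 80 world [0.5314 0.1104 0.0749] bed [  43.349  -110.5759   40.9207] [  25.0663 -125.1086   32.0908] [ 59.3084 -97.3245  44.3816]
grasp bed mm [-51.6747 -28.6756 260.3086] F [0.0786 0.8978 0.6846]
top 221 c [-1.97   -0.4706  9.4556] n [-0.0288 -0.0196  0.9994] tilt 1.997621190078144 min [-26.618  -29.3747   6.0082] max [24.7322 35.2052 12.3213] h of grasp 260.6860683526223
  red
  rib 75 [-1.0007  0.1455 41.2699] [-16.5088  -4.726   21.1366] [14.8946  8.4154 47.6657]
scene 64 c [24.6353  3.7862 13.0979] n [-0.283   0.0416  0.9582] tilt 16.61921570943197 min [ -4.644  -37.1802   4.2917] max [38.7297 34.4509 23.7206] h of grasp 265.12880247442206
  red
  rib 56 [ 3.2157 -3.5786 37.6748] [-14.9088 -25.1866  20.9208] [33.5512  6.0247 57.2419]
```

```bash
python3 -c "
from h import *
print(bot.finish_job())"
```

```text
the job is handed in; nothing more can be done
None
```

The red die is in the die bed with the latch shut over it, and I handed the job in at about 26 s; no verdict is reported.

**How it was done**
- **Tilt:** The jog has no tilt axis, so I pushed gently against the edge of the arm's reach until the gripper leaned about 29–31°. That cleared the lamp bar.
- **Fitting:** I gripped the rib, lifted the die out, set its near edge on the recess floor and slid it in under the lip. I then lowered it by letting it pivot in lightly closed fingers until it was flat.
- **Latch:** I pushed the post round with the closed fingers until it met its stop, then backed away.

**Last checks**
- **Die:** Before closing the latch, both cameras showed the die flat: tilt 0.4–1.1°, top face 7–9 mm above the recess floor against a nominal 8 mm. After closing, the rib had not moved.
- **Latch:** It measured about 0.00 rad from the top view and 0.04 rad from the scene view, with about 6 N against the stop before I let go.
- **Other things:** The bottle and foil core had not moved. I did not re-measure the tape roll, wrench, cup or the other two dies at the end, but no contact with them was felt.
- **Robot:** It ended clear of everything, with no contact force.

**What disagreed or went wrong**
- After closing, the scene camera's tilt reading for the die was useless (16.6°), because the mask mixed in the yellow latch. The top camera read 2.0°.
- The hand's position read about 7 mm off the recess centre when the die was seated. The cameras put the die centred to within their few-mm accuracy, so I relied on those.
- The wrist force peaked at 107 N when the arm first reached its limit.
- Joint 6 sat at its range stop: it read −2.551 against the listed −2.55.
- The first latch push jammed at about 24 N. I backed off and redid it.

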